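Fetch the driver board from behind the bottles

ROBOT

A 6-joint arm with a two-finger parallel gripper is mounted at the origin on the work surface. World frame = base frame: x ahead of the robot, y to its left, z up, the work surface at z = 0. Lengths are in mm, angles in rad, forces in N, time in s.
With the tool pointing down it reaches from about 400 to 925 mm from the base axis. Payload 12.5 kg.
Tool frame: the origin (TCP) lies at the very end of the fingers, on their centre line; the grasp point (between the pads) lies env.hold_point_z behind it (env.hold_point_z is the distance from the TCP to the grasp point, in mm); y points along the fingers, z is the direction in which the jaws open and shut, and the axes are right-handed (so a half turn about y gives the same grasp; the last joint's range is limited). The gripper opens to 95 mm and grips with 3 to 60 N. Pads are 20 mm wide; open, the fingers measure 119 mm over their backs; the gripper's body (75 mm by 180 mm) begins 59 mm behind the grasp point.
Start: joints at [-1.299, 0.491, 1.559, -0, 1.092, -0.106], TCP at [230.572, -580.933, 214.661] pointing down, gripper open.
Joint ranges: [-3.1, 3.1], [-0.84, 2.19], [0.05, 2.79], [-1.13, 4.28], [0.06, 2.93], [-2.69, 2.69]. Speed limits (rad/s): [2.22, 2.22, 2.79, 3.14, 3.14, 3.14].

INTERFACE

Orientations are given as [roll, pitch, yaw] about the fixed x, y, z axes, in that order (R = Rz(yaw) Ry(pitch) Rx(roll)).
In Python, from cell import env gives the robot as it stands.
- The arm moves only by the shell command python3 -m inch 'ROWS'. ROWS is JSON, one flat list of numbers, 7 for each row, row after row: the shift along the tool's x, y, z in m, then the turn, a rotation vector about the tool's x, y, z in degrees, then the closure, from -1 (fully open) to 1 (shut). In form: [tx, ty, tz, ax, ay, az, hand, tx, ty, tz, ax, ay, az, hand, ...]. A call has 1 to 10 rows; each row shifts and turns the commanded pose from where the row before left it, along the tool's axes as they then stand; what a row does not reach is not made up. A row lasts 1/10 s, in which the tool goes at most 50 mm and 8.59 degrees, less where a joint would pass 70% of its speed; a pose out of reach is approached as far as the arm can. A call is refused whole if a number of a shift passes 0.05 or a number of a turn 8.59, either way. A call with a gripper value outside its range is refused whole. The fingers move at their own pace and stop on an object; the grip force is fixed at half the most. Time passes only in rows, so rows that do not move let the fingers close. It gives the time, the measured TCP pose, the force and the opening at its end, in the units of the state.
- env.state(): the state, without advancing time (a new reading comes with each control period).
- env.read_camera(name): name is "side" or "top" or "wrist"; returns a dict with "pixels" (384x512x3 uint8, blue, green, red), "depth" (384x512 float32, mm along the optical axis (not along the pixel's ray), 0 where there is no reading), "mtx" (3x3 intrinsics, pixels), "R" (3x3) and "t" (3): a world point X has camera coordinates R X + t. Camera axes: x right, y down, z forward; pixel columns grow to the right and rows downward; lengths in mm; the calibration is good to about 2 mm. The wrist camera is an equidistant fisheye: a pixel r from the principal point sees the ray r / f radians off the axis. A picture is of the moment at which its call begins.
- env.job_done(): hands the job in, once; it reports no verdict.
The state is a dict: "t": time; "joints": joint angles; "qvel": joint speeds; "tau": joint torques, N m; "eef_pos": TCP position; "tcp_rot": TCP orientation; "ft_force": force on the tool from outside, world axes, zero at the start; "moment": the same for the moment, N m; "opening": opening from 0.0 (shut) to 1.0 (fully open).
Only numpy, scipy, OpenCV 4.12 (cv2) and the standard library are available. Lean on these libraries where they do the work, as an engineer would, in place of code of your own. Each camera call takes 0.05 s, during which the arm holds its last target.

TASK

The little circuit board with the finned heat sink is hemmed in by the solvent bottle, the flux jar and the spray can on the turquoise mat. First stand all three containers on the grey side tray, then lay the board flat in the pocket of the black test cradle with its long side along the pocket's long side, and only when it is in there put each container back in the middle of the coaster of its own colour (red solvent, yellow flux, blue spray). Keep the containers upright throughout.

Things in the scene. Friction and masses are not known exactly. Their poses are not given: they have to be found in the camera images.
- solvent: White plastic solvent bottle with a red cap and red label, 52 mm in diameter and straight-sided to 88 mm, then a shoulder and a 38 mm wide cap, 106 mm tall in all, mass about 200 g. Origin: centre of its underside, z up; it is round, so its yaw means nothing. At the start it stands on its own coaster, the red one.
- flux: Brown (amber) flux jar with a yellow cap and a pale label, 52 mm in diameter and straight-sided to 88 mm, then a shoulder and a 46 mm wide cap, 106 mm tall in all, mass about 250 g. Origin: centre of its underside, z up; it is round, so its yaw means nothing. At the start it stands on its own coaster, the yellow one.
- spray: Blue spray can with a dark blue cap and a silver label, 52 mm in diameter and straight-sided to 88 mm, then a shoulder and a 32 mm wide cap, 106 mm tall in all, mass about 220 g. Origin: centre of its underside, z up; it is round, so its yaw means nothing. At the start it stands on its own coaster, the blue one.
- board: Green circuit board with a silver finned heat sink, flat on the turquoise mat, hemmed in on three sides by the containers. Board 46 (x) by 36 mm (y), its top face 6 mm above its underside. Heat sink 34 (x) by 26 mm (y), from 6 to 24 mm above the underside, centred 2 mm towards +x: grip it across its 26 mm. Lime connector strip at the -x edge. Origin: centre of the underside, z up. 60 g.
- park: Grey side tray, empty, fixed on the table: 280 mm along its x by 130 mm along its y, low rim 12 mm high and 4 mm thick all round, inner floor 4 mm above its underside. Room for the three containers in a row along x, 80 mm apart. Origin: centre of its underside.
- cradle: Black test cradle, fixed: block 110 (x) by 100 mm (y), 12 mm high. On top a pocket, 66 (x) by 56 mm (y), framed by aluminium strips 5 mm wide and 6 mm high; its pale floor is 12 mm and the strips' top 18 mm above the underside. The board's x goes along the cradle's x, either way round. Origin: centre of the block's underside.
- coaster_red: Flat round red coaster, 66 mm in diameter and 3 mm thick, stuck down on a thin (4 mm) turquoise work mat that lies fixed on the table: the place of the solvent bottle. Origin: centre of its underside, so its top is 3 mm above the origin.
- coaster_yellow: Flat round yellow coaster, 66 mm in diameter and 3 mm thick, stuck down on a thin (4 mm) turquoise work mat that lies fixed on the table: the place of the flux jar. Origin: centre of its underside, so its top is 3 mm above the origin.
- coaster_blue: Flat round blue coaster, 66 mm in diameter and 3 mm thick, stuck down on a thin (4 mm) turquoise work mat that lies fixed on the table: the place of the spray can. Origin: centre of its underside, so its top is 3 mm above the origin.
Mind the look-alikes: they are no part of the job. Leave any purple look-alike of the board alone.

How it is judged:
By the outcome, as a careful person would: the job done as asked, in the order asked, and still so for the second after the job is handed in, with the robot touching nothing.
It also fails if it takes over 144 s, if anything falls off the work surface, if the arm or the gripper's body presses on something with over 40 N, if the wrist force passes 120 N, or if a joint passes its speed limit or range.

## Working session

There is one attempt and no reset: what is moved stays moved. The work goes in short steps, Python scripts to look and compute and a shell command to move; the robot and the scene stay as the last step left them, time stands still between calls to the robot, and variables do not carry over. Pictures are saved under pics/ and viewed, and the job is handed in when it is done.

```bash
ls; mkdir -p pics; python3 - <<'E'
from cell import env
import cv2
print(env.state()); print(env.hold_point_z)
for n in("top","side","wrist"):
    c=env.read_camera(n); cv2.imwrite(f"pics/{n}0.png",c["pixels"]); print(n,c["mtx"],c["R"],c["t"])
E
```

```text
pics
{'t': 0.0, 'joints': array([-1.29857271e+00,  4.91551079e-01,  1.55949005e+00,  2.31296015e-05,
        1.09172004e+00, -1.05618185e-01]), 'qvel': array([ 0.00176116, -0.00024563,  0.00104015,  0.00014449, -0.00010372,
        0.00048166]), 'tau': array([ 5.52676120e-04, -6.12654805e+01, -2.58188617e+01,  6.92570116e-02,
        4.82027710e-02, -9.38923426e-05]), 'eef_pos': array([ 230.51508638, -580.64736202,  214.05304571]), 'tcp_rot': array([-1.57195617e+00,  1.43586665e-04, -2.76376161e+00]), 'ft_force': array([ 0.08865111,  0.52020184, -0.53816999]), 'moment': array([-0.00064293, -0.00733224,  0.04968839]), 'opening': 0.999673586173496}
18.8
top [[406.55059125   0.         258.29252739]
 [  0.         406.55059125 198.36488176]
 [  0.           0.           1.        ]] [[-0.00406715 -0.99994883 -0.00926242]
 [-0.99923794  0.00442348 -0.03878112]
 [ 0.03882011  0.00909763 -0.9992048 ]] [  -4.29531483  482.70027558 1042.83091004]
side [[349.44904446   0.         250.777628  ]
 [  0.         349.44904446 190.85960184]
 [  0.           0.           1.        ]] [[-0.86003448 -0.51019887  0.00614879]
 [-0.33952514  0.56325372 -0.75330467]
 [ 0.38087186 -0.64995566 -0.65764296]] [422.433884   217.28766706 750.667235  ]
wrist [[297.31863964   0.         254.55578532]
 [  0.         297.31863964 193.3282766 ]
 [  0.           0.           1.        ]] [[ 3.70327525e-01 -9.28901138e-01 -4.48192920e-04]
 [-8.92834144e-01 -3.56081661e-01  2.75777161e-01]
 [-2.56329312e-01 -1.01727711e-01 -9.61221492e-01]] [-624.22366231  -31.04558267  389.99752599]
```

View pics/top0.png

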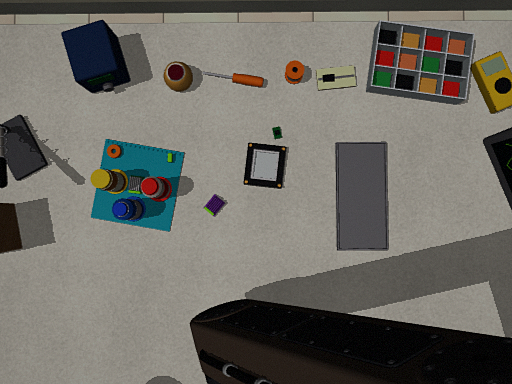

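View pics/side0.png

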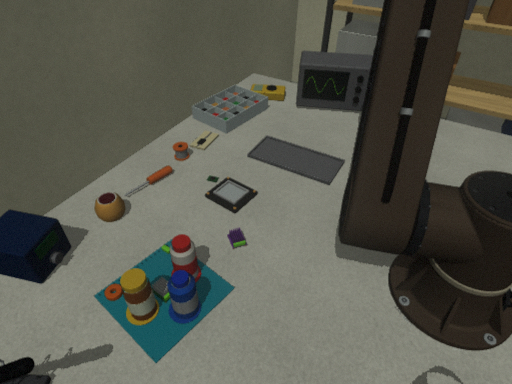

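```bash
cat > h.py <<'E'
import numpy as np,cv2
def plane(c,u,v,z):
    K=c["mtx"];R=c["R"];t=c["t"]
    d=R.T@np.array([(u-K[0,2])/K[0,0],(v-K[1,2])/K[1,1],1.]); o=-R.T@t
    return o+d*(z-o[2])/d[2]
def pts(c):
    K=c["mtx"];D=c["depth"].astype(float);h,w=D.shape
    u,v=np.meshgrid(np.arange(w),np.arange(h))
    P=np.stack([(u-K[0,2])/K[0,0]*D,(v-K[1,2])/K[1,1]*D,D],-1)
    return (P-c["t"])@c["R"]
def circ(p):
    A=np.c_[2*p,np.ones(len(p))];s=np.linalg.lstsq(A,(p**2).sum(1),rcond=None)[0]
    return s[:2],np.sqrt(s[2]+s[0]**2+s[1]**2)
E
python3 - <<'E'
from cell import env
from h import *
c=env.read_camera("top"); P=pts(c); im=c["pixels"]
def crop(n,x0,y0,x1,y1,s): cv2.imwrite(f"pics/{n}.png",cv2.resize(im[y0:y1,x0:x1],None,fx=s,fy=s,interpolation=cv2.INTER_CUBIC))
crop("ca",80,130,200,240,6); crop("cb",230,125,400,255,4)
hsv=cv2.cvtColor(im,cv2.COLOR_BGR2HSV)
for n,(a,b) in dict(all=((85,130),(200,240))).items():
    sub=P[b[0]-60:b[1],a[0]:a[1]]
for n,(u0,v0,u1,v1) in dict(sol=(135,165,200,215),flux=(85,160,128,205),spray=(100,190,150,230)).items():
    q=P[v0:v1,u0:u1].reshape(-1,3); hi=q[(q[:,2]>104)&(q[:,2]<122)]
    print(n,len(hi),np.median(hi,0),(hi.min(0)+hi.max(0))/2,hi.max(0)-hi.min(0))
# tray / cradle / table heights
for n,u,v in [("table",230,230),("mat",105,150),("tray",361,195),("cradlefloor",266,164),("hs",134,184)]:
    print(n,P[v,u])
E
```

```text
sol 218 [508.73323246 248.32325524 113.54347624] [507.85494201 249.14829055 110.87761831] [39.49498859 37.9483443  13.36489597]
flux 346 [525.63076835 361.40031456 113.32960587] [508.08323458 345.61039943 110.91102267] [82.6747395  79.38362377 13.69513354]
spray 186 [457.52672361 313.17514928 113.44920256] [470.32066179 290.0894151  111.03455773] [58.31552463 85.24617966 13.67877481]
table [400.86652185  67.84497783  -0.87515168]
mat [610.95587586 393.65842765   7.98108306]
tray [ 490.4947854  -273.22081138    2.95152391]
cradlefloor [571.08323541 -26.65318138  15.71001196]
hs [520.25616805 311.48169889  25.36328208]
```

View pics/ca.png

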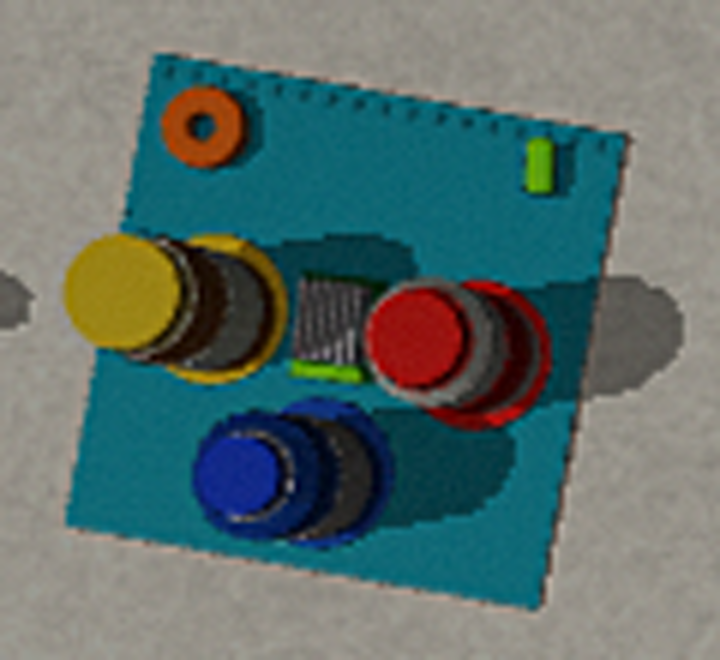

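View pics/cb.png

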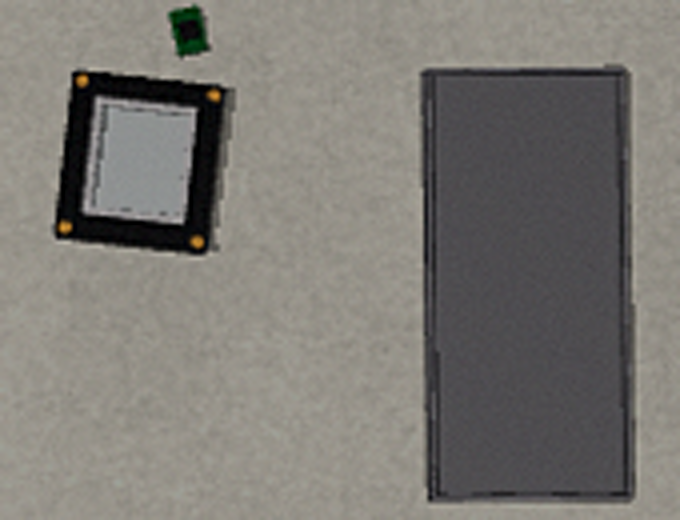

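```bash
python3 - <<'E'
from cell import env
from h import *
c=env.read_camera("top"); im=c["pixels"]
f=lambda U,x0,s:(U+.5)/s-.5+x0
for n,U,V in [("sol",417,338),("flux",123,292),("spray",238,474)]:
    print(n,plane(c,f(U,80,6),f(V,130,6),113))
# board: heatsink top corners z=28 ; lime strip ends z~10
for n,U,V,z in [("hs TL",302,276,28),("hs BL",293,361,28),("limeL",292,370,12),("limeR",365,378,12)]:
    print(n,plane(c,f(U,80,6),f(V,130,6),z))
# coaster red right edge etc
for n,U,V in [("redR",551,350),("redBot",478,430),("yelR",289,310),("yelBot",205,383),("yelTop",222,236),("bluR",395,474),("bluTop",322,398),("bluBot",315,548),("redTop",490,281)]:
    print(n,plane(c,f(U,80,6),f(V,130,6),7))
for n,U,V,z in [("c1",76,71,12),("c2",233,88,12),("c3",211,253,12),("c4",56,236,12),("p1",95,97,18),("p2",196,107,18),("p3",184,224,18),("p4",83,212,18)]:
    print(n,plane(c,f(U,230,4),f(V,125,4),z))
for n,U,V in [("t1",422,68),("t2",627,67),("t3",634,498),("t4",429,500)]:
    print(n,plane(c,f(U,230,4),f(V,125,4),12))
E
```

```text
sol [508.95174364 248.31386657 113.        ]
flux [527.5152127  363.66649431 113.        ]
spray [456.18097613 317.90264435 113.        ]
hs TL [541.6589442  321.28011309  28.        ]
hs BL [505.41971135 324.82130484  28.        ]
limeL [502.51416341 330.50117645  12.        ]
limeR [498.91079318 298.8669073   12.        ]
redR [510.971308   219.58659347   7.        ]
redBot [476.40434769 251.12423145   7.        ]
yelR [528.90646984 333.67826315   7.        ]
yelBot [497.32770289 369.9718127    7.        ]
yelTop [561.31086609 363.17850957   7.        ]
bluR [457.49990063 287.04242714   7.        ]
bluTop [490.58365018 319.0026416    7.        ]
bluBot [425.63768414 321.52685278   7.        ]
redTop [541.10654341 246.25184335   7.        ]
c1 [628.14142697  18.13625652  12.        ]
c2 [616.47416376 -83.61270078  12.        ]
c3 [509.41133639 -68.67920583  12.        ]
c4 [520.88837876  31.40710288  12.        ]
p1 [610.13781923   5.74011605  18.        ]
p2 [603.29767556 -59.31779526  18.        ]
p3 [527.77105023 -51.15703667  18.        ]
p4 [535.82048836  13.7256712   18.        ]
t1 [ 628.81624578 -206.04819445   12.        ]
t2 [ 628.70872897 -338.46295216   12.        ]
t3 [ 350.98240408 -338.41954239   12.        ]
t4 [ 350.13456653 -207.35568306   12.        ]
```

View pics/wrist0.png

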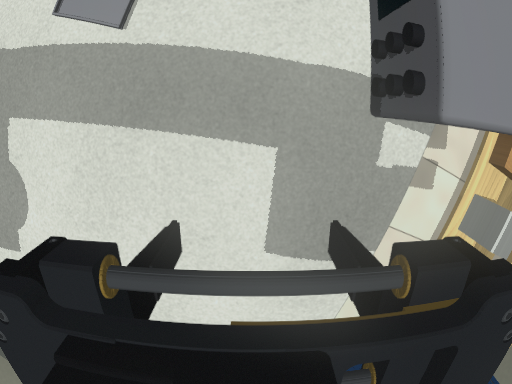

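```bash
cat > goal.py <<'E'
import sys,numpy as np
from cell import env
from scipy.spatial.transform import Rotation as Ro
# usage: goal.py x y z [yaw_deg]  -> total shift in tool axes (m) now, rotation remaining
s=env.state(); R=Ro.from_euler('xyz',s["tcp_rot"]); p=np.array([float(a) for a in sys.argv[1:4]])
d=R.inv().apply(p-s["eef_pos"])/1000
print("t",round(s["t"],2),"pos",s["eef_pos"].round(1),"rot",np.degrees(s["tcp_rot"]).round(2),"open",round(s["opening"],3),"F",s["ft_force"].round(1),"j",s["joints"].round(2))
print("shift",d.round(4),"norm",np.linalg.norm(d).round(4))
if len(sys.argv)>4:
    G=Ro.from_euler('xyz',[-90,0,float(sys.argv[4])],degrees=True)
    print("turn",(R.inv()*G).as_rotvec(degrees=True).round(2),"shift after turn",(G.inv().apply(p-s["eef_pos"])/1000).round(4))
E
python3 -m inch '[0,0,0,0,-8.4,0,-1, -0.042,0,-0.019,0,0,0,-1, -0.042,0,-0.019,0,0,0,-1, -0.042,0,-0.019,0,0,0,-1, -0.042,0,-0.019,0,0,0,-1, -0.042,0,-0.019,0,0,0,-1, -0.042,0,-0.019,0,0,0,-1, -0.042,0,-0.019,0,0,0,-1, -0.042,0,-0.019,0,0,0,-1, -0.042,0,-0.019,0,0,0,-1]'; python3 goal.py 505 230 215 -150
```

```text
t: 1.25
eef_pos: [473.0, -242.0, 214.8]
tcp_rot: [-1.57, 0.0, -2.617]
ft_force: [1.2, 0.0, 1.0]
opening: 1.001
t 1.25 pos [ 473.  -242.   214.8] rot [ -89.98    0.   -149.96] open 1.001 F [1.2 0.  1. ] j [-0.6   0.36  1.79 -0.    1.    0.45]
shift [-2.640e-01 -3.000e-04 -3.926e-01] norm 0.4731
turn [-0.02  0.04 -0.  ] shift after turn [-2.637e-01 -2.000e-04 -3.927e-01]
```

```bash
python3 -m inch '[-0.0264,0,-0.0393,0,0,0,-1,-0.0264,0,-0.0393,0,0,0,-1,-0.0264,0,-0.0393,0,0,0,-1,-0.0264,0,-0.0393,0,0,0,-1,-0.0264,0,-0.0393,0,0,0,-1,-0.0264,0,-0.0393,0,0,0,-1,-0.0264,0,-0.0393,0,0,0,-1,-0.0264,0,-0.0393,0,0,0,-1,-0.0264,0,-0.0393,0,0,0,-1,-0.0264,0,-0.0393,0,0,0,-1]'; python3 - <<'E'
from cell import env
import cv2
c=env.read_camera("wrist"); cv2.imwrite("pics/w1.png",c["pixels"]); print(-c["R"].T@c["t"],c["R"][2])
E
```

```text
t: 2.25
eef_pos: [503.7, 230.8, 214.7]
tcp_rot: [-1.571, 0.0, -2.617]
ft_force: [0.9, -1.0, 0.5]
opening: 0.997
[571.51012392 270.7274666  383.72442546] [-0.23814117 -0.13910095 -0.96121783]
```

View pics/w1.png

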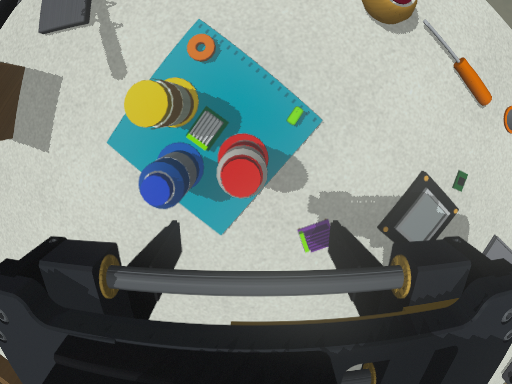

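```bash
cat >> h.py <<'E'
def fplane(c,u,v,z):
    K=c["mtx"];R=c["R"];t=c["t"]
    a=np.array([u-K[0,2],v-K[1,2]]);r=np.hypot(*a);th=r/K[0,0]
    d=R.T@np.array([*(np.sin(th)*a/r),np.cos(th)]); o=-R.T@t
    return o+d*(z-o[2])/d[2]
def crop(c,n,x0,y0,x1,y1,s): cv2.imwrite(f"pics/{n}.png",cv2.resize(c["pixels"][y0:y1,x0:x1],None,fx=s,fy=s,interpolation=cv2.INTER_CUBIC))
def f(U,x0,s): return (U+.5)/s-.5+x0
E
python3 - <<'E'
from cell import env
from h import *
crop(env.read_camera("wrist"),"w1c",110,65,290,225,4)
E
```

```text
(no output)
```

View pics/w1c.png

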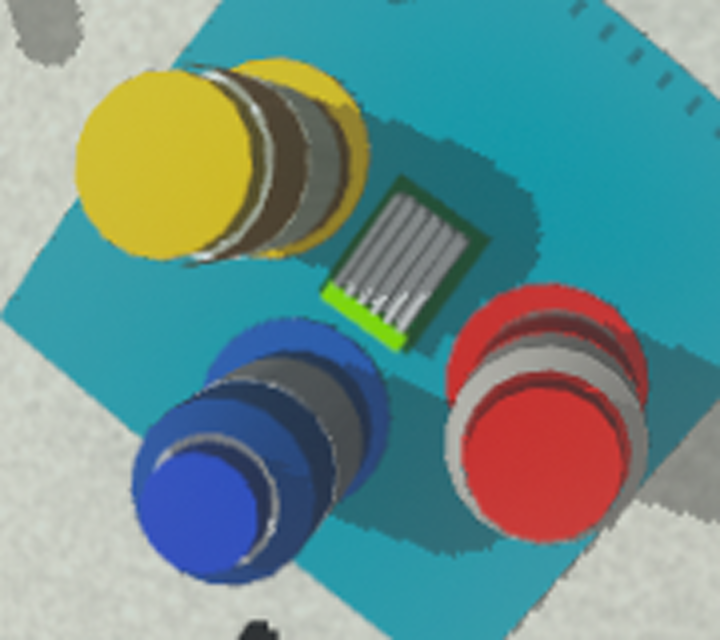

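```bash
python3 - <<'E'
from cell import env
from h import *
c=env.read_camera("wrist")
g=lambda U,V,z:fplane(c,f(U,110,4),f(V,65,4),z)
for n,U,V in [("flux",165,164),("sol",547,457),("spray",200,510)]: print(n,g(U,V,113)[:2])
B=[g(U,V,10)[:2] for U,V in [(402,175),(490,240),(405,352),(320,293)]]
print(B,np.mean(B,0)); 
for i in range(4):
    d=B[(i+1)%4]-B[i]; print(np.hypot(*d),np.degrees(np.arctan2(d[1],d[0])))
H=[g(U,V,28)[:2] for U,V in [(402,188),(470,236)]]; print("hs far edge",H)
# coaster edges: points on arcs
for n,pp in dict(y=[(283,57),(320,70),(352,100),(369,150),(360,200),(320,243)],r=[(550,283),(500,298),(462,335),(447,380),(610,305),(640,345),(648,385)],b=[(290,317),(240,333),(208,380),(340,332),(375,370),(389,420),(380,462)]).items():
    q=np.array([g(U,V,7)[:2] for U,V in pp]); print(n,circ(q))
E
```

```text
flux [529.01194825 360.62269586]
sol [512.77100189 247.79908473]
spray [458.59030775 314.84841284]
[array([546.16484403, 322.7908933 ]), array([541.88942104, 288.4717534 ]), array([497.4618138 , 294.44845271]), array([500.62608831, 327.67825576])] [521.5355418  308.34733879]
34.58442720825334 -97.10122994648184
44.82781747616598 172.33818671506543
33.380120490403264 84.56046875115038
45.80026839209267 -6.125715837278318
hs far edge [array([543.97403237, 318.47206699]), array([541.39586038, 293.52656346])]
y (array([530.3219982 , 364.05981697]), np.float64(32.68800234490303))
r (array([510.75491975, 249.51817022]), np.float64(32.15310255040245))
b (array([460.16495294, 316.98916398]), np.float64(32.07122216282423))
```

```bash
python3 goal.py 529.5 363.5 215 -150; python3 goal.py 529.5 363.5 55 -150
```

```text
t 2.4 pos [503.5 231.  214.2] rot [-9.0000e+01 -2.0000e-02 -1.4973e+02] open 1.002 F [-0.4 -0.6  0.8] j [ 0.31  0.39  1.74 -0.    1.02  1.35]
shift [-0.0893 -0.0008 -0.1013] norm 0.135
turn [0.   0.27 0.02] shift after turn [-0.0888 -0.0008 -0.1017]
t 2.4 pos [503.5 231.  214.2] rot [-9.0000e+01 -2.0000e-02 -1.4973e+02] open 1.002 F [-0.4 -0.6  0.8] j [ 0.31  0.39  1.74 -0.    1.02  1.35]
shift [-0.0893  0.1592 -0.1013] norm 0.2088
turn [0.   0.27 0.02] shift after turn [-0.0888  0.1592 -0.1017]
```

```bash
python3 -m inch '[-0.0297,0,-0.0338,0,0,0,-1,-0.0297,0,-0.0338,0,0,0,-1,-0.0296,0,-0.0338,0,0,0,-1,0,0.03,0,0,0,0,-1,0,0.03,0,0,0,0,-1,0,0.03,0,0,0,0,-1,0,0.03,0,0,0,0,-1,0,0.025,0,0,0,0,-1,0,0.0145,0,0,0,0,-1,0,0,0,0,0,0,1]'; python3 -m inch '[0,0,0,0,0,0,1,0,0,0,0,0,0,1,0,0,0,0,0,0,1,0,0,0,0,0,0,1,0,0,0,0,0,0,1,0,0,0,0,0,0,1]';python3 goal.py 529.5 363.5 190 -150
```

```text
t: 3.4
eef_pos: [529.8, 359.8, 53.5]
tcp_rot: [-1.571, -0.003, -2.618]
ft_force: [0.8, -0.3, -0.0]
opening: 0.957
t: 4.0
eef_pos: [530.3, 361.6, 55.8]
tcp_rot: [-1.571, 0.001, -2.617]
ft_force: [-2.1, 4.0, 6.4]
opening: 0.541
t 4.0 pos [530.3 361.6  55.8] rot [-9.0020e+01  7.0000e-02 -1.4995e+02] open 0.541 F [-2.1  4.   6.4] j [0.5  0.7  1.65 0.   0.79 1.54]
shift [-0.0004 -0.1342 -0.0021] norm 0.1343
turn [ 0.02  0.05 -0.07] shift after turn [-0.0003 -0.1342 -0.002 ]
```

```bash
python3 -m inch '[0,-0.015,0,0,0,0,1,0,-0.03,0,0,0,0,1,0,-0.03,0,0,0,0,1,0,-0.03,0,0,0,0,1,0,-0.03,0,0,0,0,1,0,0,0,0,0,0,1]';python3 goal.py 560 50 190; python3 goal.py 570 -272.6 190 -150;  python3 - <<'E'
from cell import env
from h import *
crop(env.read_camera("side"),"s1",60,160,300,360,3)
E
```

```text
t: 4.6
eef_pos: [531.5, 361.5, 194.7]
tcp_rot: [-1.57, 0.007, -2.617]
ft_force: [0.7, -0.6, -3.6]
opening: 0.543
t 4.6 pos [531.5 361.5 194.7] rot [ -89.96    0.37 -149.95] open 0.543 F [ 0.7 -0.6 -3.6] j [ 0.49  0.53  1.54 -0.    1.06  1.54]
shift [0.1313 0.004  0.2839] norm 0.3128
t 4.6 pos [531.5 361.5 194.7] rot [ -89.96    0.37 -149.95] open 0.543 F [ 0.7 -0.6 -3.6] j [ 0.49  0.53  1.54 -0.    1.06  1.54]
shift [0.2842 0.0032 0.5682] norm 0.6353
turn [-0.04  0.05 -0.37] shift after turn [0.2837 0.0047 0.5684]
```

View pics/s1.png

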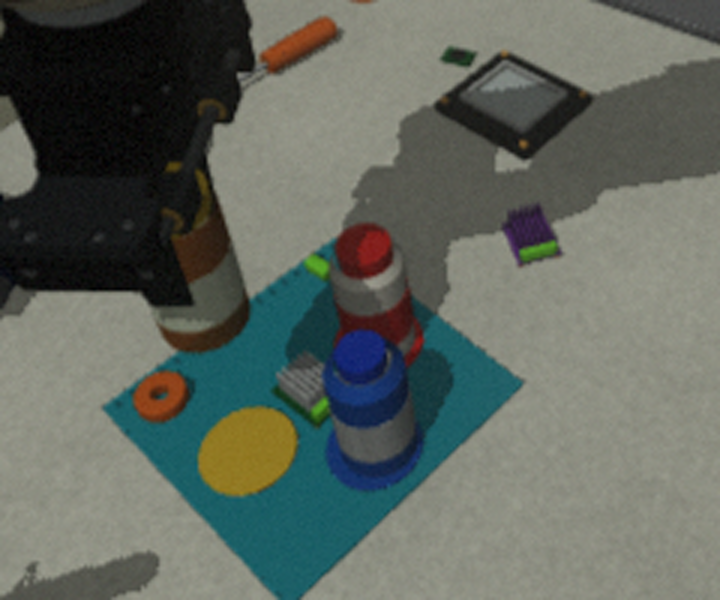

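```bash
python3 -m inch '[0.007,0,0.014,0,0,0,1,0.015,0,0.03,0,0,0,1,0.015,0,0.03,0,0,0,1,0.015,0,0.03,0,0,0,1,0.015,0,0.03,0,0,0,1,0.015,0,0.03,0,0,0,1,0.015,0,0.03,0,0,0,1,0.015,0,0.03,0,0,0,1,0.015,0,0.03,0,0,0,1,0.015,0,0.03,0,0,0,1]';python3 -m inch '[0.015,0,0.03,0,0,0,1,0.015,0,0.03,0,0,0,1,0.015,0,0.03,0,0,0,1,0.015,0,0.03,0,0,0,1,0.015,0,0.03,0,0,0,1,0.015,0,0.03,0,0,0,1,0.015,0,0.03,0,0,0,1,0.015,0,0.03,0,0,0,1,0.012,0,0.024,0,0,0,1,0,0,0,0,0,0,1]';python3 goal.py 570 -272.6 52 -150
```

```text
t: 5.65
eef_pos: [548.3, 42.0, 188.6]
tcp_rot: [-1.572, -0.003, -2.617]
ft_force: [1.1, 0.0, -3.0]
opening: 0.548
t: 6.65
eef_pos: [566.0, -253.9, 188.1]
tcp_rot: [-1.573, -0.002, -2.62]
ft_force: [-0.8, 0.5, -3.1]
opening: 0.542
t 6.65 pos [ 566.  -253.9  188.1] rot [-9.0100e+01 -1.1000e-01 -1.5014e+02] open 0.542 F [-0.8  0.5 -3.1] j [-0.53  0.51  1.6  -0.    1.03  0.52]
shift [0.0056 0.1361 0.0185] norm 0.1375
turn [ 0.1  -0.14  0.11] shift after turn [0.0059 0.1361 0.0183]
```

```bash
python3 -m inch '[0.006,0,0.018,0,0,0,1,0,0.03,0,0,0,0,1,0,0.03,0,0,0,0,1,0,0.03,0,0,0,0,1,0,0.025,0,0,0,0,1,0,0.012,0,0,0,0,1,0,0,0,0,0,0,1,0,0,0,0,0,0,1]';python3 goal.py 570 -272.6 52 -150
```

```text
t: 7.45
eef_pos: [571.5, -269.4, 63.8]
tcp_rot: [-1.57, 0.0, -2.617]
ft_force: [0.1, -0.2, -2.3]
opening: 0.546
t 7.45 pos [ 571.5 -269.4   63.8] rot [-8.9960e+01  1.0000e-02 -1.4994e+02] open 0.546 F [ 0.1 -0.2 -2.3] j [-0.54  0.67  1.68 -0.    0.79  0.5 ]
shift [0.0029 0.0118 0.002 ] norm 0.0123
turn [-0.04  0.06 -0.01] shift after turn [0.0029 0.0118 0.0021]
```

```bash
python3 -m inch '[0.002,0.006,0.002,0,0,0,1,0,0.003,0,0,0,0,1,0,0.002,0,0,0,0,1,0,0,0,0,0,0,1]';python3 goal.py 570 -272.6 52 -150
```

```text
t: 7.85
eef_pos: [570.6, -271.8, 52.7]
tcp_rot: [-1.57, 0.0, -2.617]
ft_force: [-1.2, 0.6, 1.9]
opening: 0.543
t 7.85 pos [ 570.6 -271.8   52.7] rot [-8.9970e+01  2.0000e-02 -1.4995e+02] open 0.543 F [-1.2  0.6  1.9] j [-0.55  0.69  1.68 -0.    0.77  0.5 ]
shift [0.0009 0.0007 0.0004] norm 0.0012
turn [-0.03  0.05 -0.02] shift after turn [0.0009 0.0007 0.0004]
```

```bash
python3 -m inch '[0,0,0,0,0,0,-1,0,0,0,0,0,0,-1,0,0,0,0,0,0,-1,0,0,0,0,0,0,-1,0,0,0,0,0,0,-1,0,-0.02,0,0,0,0,-1,0,-0.04,0,0,0,0,-1,0,-0.04,0,0,0,0,-1,0,-0.04,0,0,0,0,-1,0,0,0,0,0,0,-1]';python3 goal.py 459 317.5 200 -110;  python3 - <<'E'
from cell import env
from h import *
c=env.read_camera("side");crop(c,"s2",60,100,400,360,2)
crop(env.read_camera("top"),"t2",80,130,200,240,6)
E
```

```text
t: 8.85
eef_pos: [572.2, -272.8, 197.7]
tcp_rot: [-1.563, 0.004, -2.617]
ft_force: [0.5, -1.1, -0.4]
opening: 0.999
t 8.85 pos [ 572.2 -272.8  197.7] rot [ -89.55    0.24 -149.95] open 0.999 F [ 0.5 -1.1 -0.4] j [-0.55  0.52  1.56 -0.    1.05  0.5 ]
shift [-0.1976 -0.0059 -0.5676] norm 0.601
turn [ -0.51 -39.95  -0.07] shift after turn [-0.516  -0.0023 -0.3082]
```

View pics/s2.png

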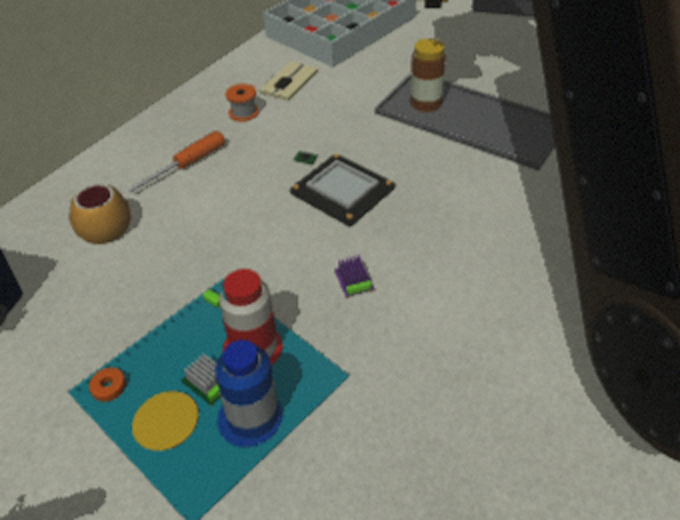

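View pics/t2.png

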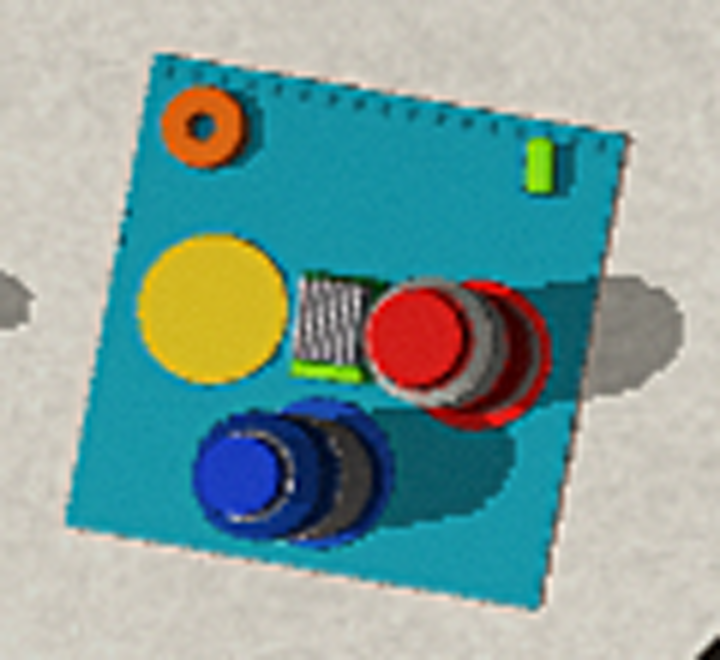

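```bash
python3 -m inch '[-0.0141,0,-0.0405,0,0,0,-1,-0.0141,0,-0.0405,0,0,0,-1,-0.0141,0,-0.0405,0,0,0,-1,-0.0141,0,-0.0405,0,0,0,-1,-0.0141,0,-0.0405,0,0,0,-1,-0.0141,0,-0.0405,0,0,0,-1,-0.0141,0,-0.0405,0,0,0,-1,-0.0141,0,-0.0405,0,0,0,-1,-0.0141,0,-0.0405,0,0,0,-1,-0.0141,0,-0.0405,0,0,0,-1]';python3 -m inch '[-0.0141,0,-0.0405,0,0,0,-1,-0.0141,0,-0.0405,0,0,0,-1,-0.0141,0,-0.0405,0,0,0,-1,-0.0141,0,-0.0405,0,0,0,-1,0,0,0,0,-8,0,-1,0,0,0,0,-8,0,-1,0,0,0,0,-8,0,-1,0,0,0,0,-8,0,-1,0,0,0,0,-8,0,-1,0,0,0,0,0,0,-1]';python3 goal.py 459 317.5 55 -110
```

```text
t: 9.95
eef_pos: [488.6, 150.9, 190.8]
tcp_rot: [-1.572, -0.002, -2.617]
ft_force: [0.9, -0.5, 0.1]
opening: 0.998
t: 10.95
eef_pos: [456.9, 317.6, 190.7]
tcp_rot: [-1.572, -0.002, -1.917]
ft_force: [-0.3, -0.0, -0.5]
opening: 0.998
t 10.95 pos [456.9 317.6 190.7] rot [ -90.09   -0.11 -109.83] open 0.998 F [-0.3 -0.  -0.5] j [ 0.49  0.42  1.76 -0.    0.97  0.83]
shift [-0.0009  0.1357  0.0022] norm 0.1357
turn [0.09 0.17 0.11] shift after turn [-0.0007  0.1357  0.0019]
```

```bash
python3 -m inch '[-0.001,0.03,0.002,0,0,0,-1,0,0.03,0,0,0,0,-1,0,0.03,0,0,0,0,-1,0,0.03,0,0,0,0,-1,0,0.0157,0,0,0,0,-1,0,0,0,0,0,0,-1,0,0,0,0,0,0,1,0,0,0,0,0,0,1,0,0,0,0,0,0,1,0,0,0,0,0,0,1]'; python3 -m inch '[0,0,0,0,0,0,1,0,0,0,0,0,0,1,0,0,0,0,0,0,1]';python3 goal.py 459 317.5 190 -110
```

```text
t: 11.95
eef_pos: [459.9, 318.2, 57.1]
tcp_rot: [-1.57, 0.001, -1.919]
ft_force: [0.2, 0.2, 0.0]
opening: 0.724
t: 12.25
eef_pos: [459.5, 318.1, 56.6]
tcp_rot: [-1.571, -0.0, -1.919]
ft_force: [-2.1, 0.1, 3.5]
opening: 0.54
t 12.25 pos [459.5 318.1  56.6] rot [-9.0010e+01 -1.0000e-02 -1.0996e+02] open 0.54 F [-2.1  0.1  3.5] j [0.49 0.61 1.87 0.   0.67 0.84]
shift [ 0.0008 -0.1334 -0.0003] norm 0.1334
turn [0.01 0.04 0.01] shift after turn [ 0.0008 -0.1334 -0.0002]
```

```bash
python3 -m inch '[0,-0.015,0,0,0,0,1,0,-0.03,0,0,0,0,1,0,-0.03,0,0,0,0,1,0,-0.03,0,0,0,0,1,0,-0.03,0,0,0,0,1,0,0,0,0,8,0,1,0,0,0,0,8,0,1,0,0,0,0,8,0,1,0,0,0,0,8,0,1,0,0,0,0,8,0,1]';python3 goal.py 490 -272.6 190 -150
```

```text
t: 13.25
eef_pos: [459.6, 318.0, 191.2]
tcp_rot: [-1.571, -0.0, -2.623]
ft_force: [0.1, -0.7, -1.7]
opening: 0.541
t 13.25 pos [459.6 318.  191.2] rot [-8.9990e+01 -2.0000e-02 -1.5029e+02] open 0.541 F [ 0.1 -0.7 -1.7] j [ 0.49  0.42  1.75 -0.    0.97  1.54]
shift [0.2663 0.0014 0.528 ] norm 0.5913
turn [-0.01 -0.29  0.02] shift after turn [0.269  0.0012 0.5266]
```

```bash
python3 -m inch '[0.007,0,0.0136,0,0,0,1,0.015,0,0.03,0,0,0,1,0.0155,0,0.03,0,0,0,1,0.0155,0,0.03,0,0,0,1,0.0155,0,0.03,0,0,0,1,0.0155,0,0.03,0,0,0,1,0.0155,0,0.03,0,0,0,1,0.0155,0,0.03,0,0,0,1,0.0155,0,0.03,0,0,0,1,0.0155,0,0.03,0,0,0,1]';python3 -m inch '[0.0155,0,0.03,0,0,0,1,0.0155,0,0.03,0,0,0,1,0.0155,0,0.03,0,0,0,1,0.0155,0,0.03,0,0,0,1,0.0155,0,0.03,0,0,0,1,0.0155,0,0.03,0,0,0,1,0.0155,0,0.03,0,0,0,1,0.015,0,0.03,0,0,0,1,0.006,0,0.01,0,0,0,1,0,0,0,0,0,0,1]';python3 goal.py 490 -272.6 53.3 -150
```

```text
t: 14.25
eef_pos: [474.6, -2.5, 191.4]
tcp_rot: [-1.571, -0.0, -2.613]
ft_force: [0.6, 0.0, -0.6]
opening: 0.547
t: 15.25
eef_pos: [487.5, -283.1, 191.0]
tcp_rot: [-1.571, -0.0, -2.617]
ft_force: [-0.5, 0.3, -2.5]
opening: 0.543
t 15.25 pos [ 487.5 -283.1  191. ] rot [-9.0020e+01 -2.0000e-02 -1.4993e+02] open 0.543 F [-0.5  0.3 -2.5] j [-0.64  0.43  1.74 -0.    0.97  0.4 ]
shift [-0.0075  0.1377 -0.0078] norm 0.1381
turn [0.02 0.07 0.02] shift after turn [-0.0075  0.1377 -0.0078]
```

```bash
python3 -m inch '[-0.0075,0,-0.0078,0,0,0,1,0,0.03,0,0,0,0,1,0,0.03,0,0,0,0,1,0,0.03,0,0,0,0,1,0,0.03,0,0,0,0,1,0,0.01,0,0,0,0,1,0,0.004,0,0,0,0,1,0,0.002,0,0,0,0,1,0,0,0,0,0,0,1]';python3 goal.py 490 -272.6 53.3 -150
```

```text
t: 16.15
eef_pos: [491.4, -271.2, 56.5]
tcp_rot: [-1.569, 0.001, -2.617]
ft_force: [0.7, -0.5, -1.6]
opening: 0.544
t 16.15 pos [ 491.4 -271.2   56.5] rot [-8.9920e+01  3.0000e-02 -1.4992e+02] open 0.544 F [ 0.7 -0.5 -1.6] j [-0.62  0.61  1.86 -0.    0.67  0.42]
shift [0.002  0.0032 0.0005] norm 0.0038
turn [-0.08  0.08 -0.03] shift after turn [0.002  0.0032 0.0005]
```

```bash
python3 -m inch '[0,0.002,0,0,0,0,1,0,0.0015,0,0,0,0,1,0,0,0,0,0,0,1]'; python3 goal.py 490 -272.6 53.3 -150
```

```text
t: 16.45
eef_pos: [491.2, -271.3, 53.3]
tcp_rot: [-1.57, 0.001, -2.617]
ft_force: [-1.6, 3.7, 9.9]
opening: 0.545
t 16.45 pos [ 491.2 -271.3   53.3] rot [-8.9930e+01  4.0000e-02 -1.4996e+02] open 0.545 F [-1.6  3.7  9.9] j [-0.62  0.61  1.87  0.    0.66  0.42]
shift [0.0017 0.     0.0005] norm 0.0018
turn [-0.07  0.04 -0.04] shift after turn [0.0017 0.     0.0005]
```

Touching the floor (10 N). Release, lift, on to the solvent.

```bash
python3 -m inch '[0,0,0,0,0,0,-1,0,0,0,0,0,0,-1,0,0,0,0,0,0,-1,0,0,0,0,0,0,-1,0,0,0,0,0,0,-1,0,-0.02,0,0,0,0,-1,0,-0.04,0,0,0,0,-1,0,-0.04,0,0,0,0,-1,0,-0.04,0,0,0,0,-1,0,0,0,0,0,0,-1]';python3 goal.py 510.5 249.5 190 -150
```

```text
t: 17.45
eef_pos: [492.5, -272.3, 196.8]
tcp_rot: [-1.563, 0.003, -2.617]
ft_force: [0.4, 0.5, 0.2]
opening: 1.0
t 17.45 pos [ 492.5 -272.3  196.8] rot [ -89.57    0.19 -149.95] open 1.0 F [0.4 0.5 0.2] j [-0.62  0.42  1.74 -0.    0.97  0.42]
shift [-0.2768  0.0044 -0.4427] norm 0.5221
turn [-0.43  0.05 -0.19] shift after turn [-0.2765  0.0068 -0.4429]
```

```bash
python3 -m inch '[-0.0213,0,-0.034,0,0,0,-1,-0.0213,0,-0.034,0,0,0,-1,-0.0213,0,-0.034,0,0,0,-1,-0.0213,0,-0.034,0,0,0,-1,-0.0213,0,-0.034,0,0,0,-1,-0.0213,0,-0.034,0,0,0,-1,-0.0213,0,-0.034,0,0,0,-1,-0.0213,0,-0.034,0,0,0,-1,-0.0213,0,-0.034,0,0,0,-1,-0.0213,0,-0.034,0,0,0,-1]';python3 -m inch '[-0.0213,0,-0.034,0,0,0,-1,-0.0213,0,-0.034,0,0,0,-1,-0.0213,0,-0.034,0,0,0,-1,0,0,0,0,0,0,-1,0,0,0,0,0,0,-1]';python3 goal.py 510.5 249.5 56 -150
```

```text
t: 18.45
eef_pos: [504.6, 131.3, 191.2]
tcp_rot: [-1.571, -0.001, -2.617]
ft_force: [0.8, 0.2, -0.3]
opening: 1.003
t: 18.95
eef_pos: [508.8, 250.4, 191.0]
tcp_rot: [-1.571, -0.001, -2.615]
ft_force: [-0.1, -0.5, 0.6]
opening: 1.002
t 18.95 pos [508.8 250.4 191. ] rot [-9.0000e+01 -8.0000e-02 -1.4985e+02] open 1.002 F [-0.1 -0.5  0.6] j [ 0.34  0.44  1.73 -0.    0.98  1.39]
shift [-0.0012  0.135   0.0017] norm 0.135
turn [0.   0.15 0.08] shift after turn [-0.001   0.135   0.0017]
```

```bash
python3 -m inch '[-0.001,0.03,0.0017,0,0,0,-1,0,0.03,0,0,0,0,-1,0,0.03,0,0,0,0,-1,0,0.03,0,0,0,0,-1,0,0.015,0,0,0,0,-1,0,0,0,0,0,0,-1,0,0,0,0,0,0,1,0,0,0,0,0,0,1,0,0,0,0,0,0,1,0,0,0,0,0,0,1]'; python3 -m inch '[0,0,0,0,0,0,1,0,0,0,0,0,0,1,0,0,0,0,0,0,1,0,0,0,0,0,0,1]';python3 goal.py 510.5 249.5 190 -150
```

```text
t: 19.95
eef_pos: [511.3, 249.0, 57.6]
tcp_rot: [-1.57, 0.001, -2.617]
ft_force: [0.5, -0.7, 0.5]
opening: 0.717
t: 20.35
eef_pos: [511.1, 249.2, 57.1]
tcp_rot: [-1.571, 0.0, -2.617]
ft_force: [-1.3, 0.6, 3.9]
opening: 0.546
t 20.35 pos [511.1 249.2  57.1] rot [-9.0000e+01  2.0000e-02 -1.4995e+02] open 0.546 F [-1.3  0.6  3.9] j [ 0.34  0.62  1.84 -0.    0.68  1.38]
shift [ 0.0003 -0.1329 -0.0006] norm 0.1329
turn [-0.    0.05 -0.02] shift after turn [ 0.0004 -0.1329 -0.0006]
```

Sol grasp pose (511.1, 249.2, 57). Lift and carry to (410, -272.6).

```bash
python3 -m inch '[0,-0.015,0,0,0,0,1,0,-0.03,0,0,0,0,1,0,-0.03,0,0,0,0,1,0,-0.03,0,0,0,0,1,0,-0.03,0,0,0,0,1,0,0,0,0,0,0,1]';python3 goal.py 410 -272.6 190 -150
```

```text
t: 20.95
eef_pos: [512.2, 249.5, 195.2]
tcp_rot: [-1.57, 0.005, -2.617]
ft_force: [0.3, 0.3, -3.1]
opening: 0.544
t 20.95 pos [512.2 249.5 195.2] rot [ -89.93    0.31 -149.95] open 0.544 F [ 0.3  0.3 -3.1] j [ 0.34  0.43  1.72 -0.    0.98  1.38]
shift [0.35   0.0038 0.4007] norm 0.532
turn [-0.07  0.05 -0.31] shift after turn [0.3496 0.0052 0.401 ]
```

```bash
python3 -m inch '[0.0095,0,0.011,0,0,0,1,0.02,0,0.023,0,0,0,1,0.02,0,0.023,0,0,0,1,0.02,0,0.023,0,0,0,1,0.02,0,0.023,0,0,0,1,0.02,0,0.023,0,0,0,1,0.02,0,0.023,0,0,0,1,0.02,0,0.023,0,0,0,1,0.02,0,0.023,0,0,0,1,0.02,0,0.023,0,0,0,1]';python3 -m inch '[0.02,0,0.023,0,0,0,1,0.02,0,0.023,0,0,0,1,0.02,0,0.023,0,0,0,1,0.02,0,0.023,0,0,0,1,0.02,0,0.023,0,0,0,1,0.02,0,0.023,0,0,0,1,0.02,0,0.023,0,0,0,1,0.02,0,0.022,0,0,0,1,0,0,0,0,0,0,1,0,0,0,0,0,0,1]';python3 goal.py 410 -272.6 54 -150
```

```text
t: 21.95
eef_pos: [454.5, -36.0, 190.4]
tcp_rot: [-1.573, -0.002, -2.617]
ft_force: [-0.1, 0.3, -2.2]
opening: 0.544
t: 22.95
eef_pos: [408.0, -273.1, 190.5]
tcp_rot: [-1.574, -0.001, -2.619]
ft_force: [0.2, -0.4, -1.6]
opening: 0.543
t 22.95 pos [ 408.  -273.1  190.5] rot [-9.0160e+01 -6.0000e-02 -1.5005e+02] open 0.543 F [ 0.2 -0.4 -1.6] j [-0.72  0.33  1.91 -0.    0.9   0.32]
shift [-0.0021  0.1365  0.0009] norm 0.1365
turn [ 0.16 -0.05  0.06] shift after turn [-0.002   0.1365  0.0005]
```

```bash
python3 -m inch '[-0.002,0,0,0,0,0,1,0,0.03,0,0,0,0,1,0,0.03,0,0,0,0,1,0,0.03,0,0,0,0,1,0,0.03,0,0,0,0,1,0,0.01,0,0,0,0,1,0,0.003,0,0,0,0,1,0,0,0,0,0,0,1,0,0,0,0,0,0,1]';python3 goal.py 410 -272.6 54 -150
```

```text
t: 23.85
eef_pos: [411.6, -272.3, 60.1]
tcp_rot: [-1.569, 0.001, -2.617]
ft_force: [-0.0, 0.4, -2.5]
opening: 0.547
t 23.85 pos [ 411.6 -272.3   60.1] rot [-8.9900e+01  3.0000e-02 -1.4994e+02] open 0.547 F [-0.   0.4 -2.5] j [-0.72  0.54  2.03 -0.    0.57  0.33]
shift [ 0.0015  0.0061 -0.0005] norm 0.0063
turn [-0.1   0.06 -0.03] shift after turn [ 0.0015  0.0061 -0.0005]
```

```bash
python3 -m inch '[0,0.003,0,0,0,0,1,0,0.002,0,0,0,0,1,0,0.001,0,0,0,0,1,0,0,0,0,0,0,1]'; python3 goal.py 410 -272.6 54 -150
```

```text
t: 24.25
eef_pos: [411.1, -272.1, 53.8]
tcp_rot: [-1.57, 0.0, -2.617]
ft_force: [-2.0, 2.8, 11.1]
opening: 0.541
t 24.25 pos [ 411.1 -272.1   53.8] rot [-8.9950e+01  2.0000e-02 -1.4995e+02] open 0.541 F [-2.   2.8 11.1] j [-0.72  0.55  2.03  0.    0.56  0.33]
shift [ 0.0013 -0.0002 -0.0001] norm 0.0013
turn [-0.05  0.05 -0.02] shift after turn [ 0.0013 -0.0002 -0.0001]
```

```bash
python3 -m inch '[0,0,0,0,0,0,-1,0,0,0,0,0,0,-1,0,0,0,0,0,0,-1,0,0,0,0,0,0,-1,0,0,0,0,0,0,-1,0,-0.02,0,0,0,0,-1,0,-0.04,0,0,0,0,-1,0,-0.04,0,0,0,0,-1,0,-0.04,0,0,0,0,-1,0,0,0,0,0,0,-1]';python3 goal.py 440 280 194 -150
```

```text
t: 25.25
eef_pos: [412.4, -273.2, 197.4]
tcp_rot: [-1.563, 0.003, -2.617]
ft_force: [-0.0, 0.0, -0.3]
opening: 1.005
t 25.25 pos [ 412.4 -273.2  197.4] rot [ -89.56    0.15 -149.95] open 1.005 F [-0.   0.  -0.3] j [-0.72  0.33  1.9   0.    0.91  0.33]
shift [-0.3009  0.0006 -0.465 ] norm 0.5539
turn [-0.44  0.05 -0.15] shift after turn [-0.3005  0.0034 -0.4653]
```

```bash
python3 -m inch '[-0.0304,0,-0.0275,0,0,0,-1,-0.0304,0,-0.0275,0,0,0,-1,-0.0304,0,-0.0275,0,0,0,-1,-0.0304,0,-0.0275,0,0,0,-1,-0.0304,0,-0.0275,0,0,0,-1,-0.0304,0,-0.0275,0,0,0,-1,-0.0304,0,-0.0275,0,0,0,-1,-0.0126,0,-0.039,0,0,0,-1,-0.0126,0,-0.039,0,0,0,-1,-0.0126,0,-0.039,0,0,0,-1]';python3 -m inch '[-0.0126,0,-0.039,0,0,0,-1,-0.0126,0,-0.039,0,0,0,-1,-0.0126,0,-0.039,0,0,0,-1,-0.0126,0,-0.039,0,0,0,-1,0,0,0,0,8,0,-1,0,0,0,0,8,0,-1,0,0,0,0,8,0,-1,0,0,0,0,8,0,-1,0,0,0,0,4.8,0,-1,0,0,0,0,0,0,-1]';python3 goal.py 521 309 60 -186.8
python3 - <<'E'
from cell import env
from h import *
c=env.read_camera("wrist"); cv2.imwrite("pics/w2.png",c["pixels"])
E
```

```text
t: 26.25
eef_pos: [472.2, 122.9, 192.1]
tcp_rot: [-1.571, -0.001, -2.617]
ft_force: [0.3, 0.1, -0.2]
opening: 1.0
t: 27.25
eef_pos: [438.3, 281.5, 192.1]
tcp_rot: [-1.57, -0.001, 3.023]
ft_force: [0.7, -0.3, -1.1]
opening: 0.999
t 27.25 pos [438.3 281.5 192.1] rot [-8.9960e+01 -5.0000e-02  1.7318e+02] open 0.999 F [ 0.7 -0.3 -1.1] j [ 0.44  0.37  1.84 -0.    0.93  2.13]
shift [-0.079   0.132  -0.0372] norm 0.1583
turn [-0.04 -0.02  0.05] shift after turn [-0.0789  0.1321 -0.0371]
```

View pics/w2.png

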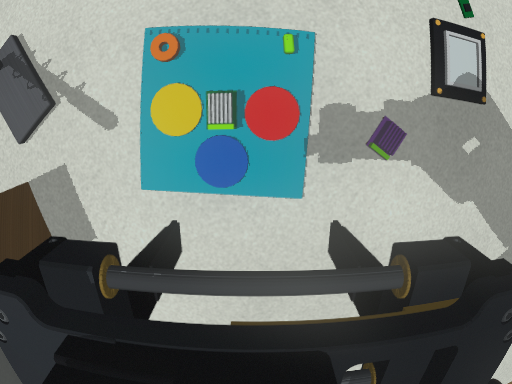

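Coasters clear and board visible; now measure coaster centres by colour and the board.

```bash
python3 - <<'E'
from cell import env
from h import *
w=env.read_camera("wrist"); t=env.read_camera("top")
crop(w,"w2b",190,75,260,145,8)
def mid(c,fn,lo,hi,box):
    im=c["pixels"];h=cv2.cvtColor(im,cv2.COLOR_BGR2HSV);m=cv2.inRange(h,lo,hi)
    x0,y0,x1,y1=box;z=np.zeros_like(m);z[y0:y1,x0:x1]=m[y0:y1,x0:x1]
    n,l,s,_=cv2.connectedComponentsWithStats(z);k=1+np.argmax(s[1:,4])
    ct=max(cv2.findContours((l==k).astype(np.uint8),0,1)[0],key=len)[:,0]
    q=np.array([fn(c,u,v,7)[:2] for u,v in ct.astype(float)])
    return circ(q)
R={'r':((0,150,60),(6,255,255)),'y':((20,120,60),(32,255,255)),'b':((105,120,40),(125,255,255))}
for k in R:
    print(k,"wrist",mid(w,fplane,*R[k],(130,70,320,200)),"top",mid(t,plane,*R[k],(80,160,200,240)))
E
```

```text
r wrist (array([510.56909741, 253.01311321]), np.float64(31.192904564262058)) top (array([509.37615269, 252.1834292 ]), np.float64(30.69803640144768))
y wrist (array([530.7406581 , 367.03293929]), np.float64(31.66532469996446)) top (array([529.60870947, 366.6442617 ]), np.float64(31.213325681163624))
b wrist (array([459.92332107, 320.50961212]), np.float64(31.590838792389903)) top (array([475.38065423, 320.23962403]), np.float64(17.31115829717937))
```

View pics/w2b.png

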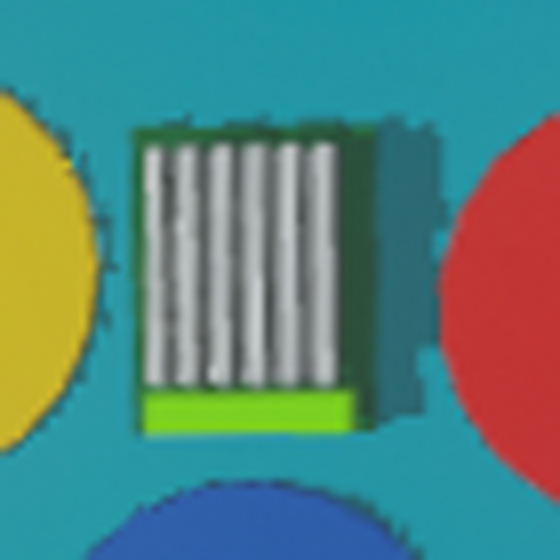

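```bash
python3 - <<'E'
from cell import env
from h import *
t=env.read_camera("top"); crop(t,"t3",325,125,405,255,5)
w=env.read_camera("wrist")
g=lambda U,V,z:fplane(w,f(U,190,8),f(V,75,8),z)[:2]
B=[g(*p) for p in [(135,130,10),(378,130,10),(375,428,10),(142,432,10)]]; print("board",B,np.mean(B,0))
H=[g(*p) for p in [(143,145,28),(337,145,28),(335,385,28),(145,387,28)]]; print("hs",H,np.mean(H,0))
g=lambda U,V,z:plane(t,f(U,80,6),f(V,130,6),z)[:2]
E
```

```text
board [array([546.57909682, 326.5017846 ]), array([541.60327146, 291.10706052]), array([497.81742873, 296.82080669]), array([501.73201921, 331.26204702])] [521.93295406 311.42292471]
hs [array([542.74722706, 322.92947327]), array([538.94338714, 296.08076705]), array([505.47202494, 300.43278591]), array([508.74231668, 327.02396448])] [523.97623895 311.61674768]
```

View pics/t3.png

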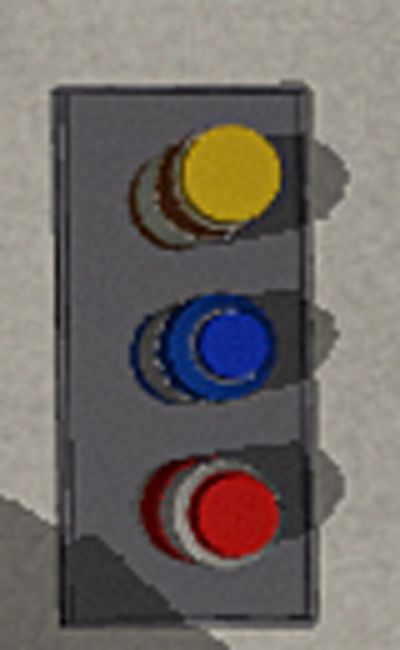

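```bash
python3 - <<'E'
from cell import env
from h import *
t=env.read_camera("top")
g=lambda U,V,z:plane(t,f(U,325,5),f(V,125,5),z)[:2]
for n,U,V,T in [("flux",231.5,173,(570.6,-271.8)),("spray",234,345,(491.2,-271.3)),("sol",235.5,514.5,(411.1,-272.1))]:
    print(n,g(U,V,110),np.array(T)-g(U,V,110))
# base left edge
for n,U,V in [("flux",130,207),("spray",131,360),("sol",141,510)]: print(n,g(U,V,20)-[0,26])
E
```

```text
flux [ 569.43126798 -271.48496475] [ 1.16873202 -0.31503525]
spray [ 488.73348689 -271.45677659] [2.46651311 0.15677659]
sol [ 409.72787411 -270.98168048] [ 1.37212589 -1.11831952]
flux [ 564.27234152 -269.49636878]
spray [ 485.73247127 -268.99705316]
sol [ 409.15925558 -273.09985721]
```

```bash
python3 goal.py 523 310 13 -187.2; python3 -m inch '[-0.027,0,-0.0133,0,0.4,0,-1,-0.027,0,-0.0133,0,0,0,-1,-0.0265,0,-0.0127,0,0,0,-1,0,0.04,0,0,0,0,-1,0,0.04,0,0,0,0,-1,0,0.04,0,0,0,0,-1,0,0.03,0,0,0,0,-1,0,0.018,0,0,0,0,-1,0,0,0,0,0,0,-1,0,0,0,0,0,0,-1]';python3 goal.py 523 310 13 -187.2
python3 - <<'E'
from cell import env
from h import *
crop(env.read_camera("wrist"),"w3",130,150,380,330,3)
crop(env.read_camera("side"),"s3",80,200,260,340,4)
E
```

```text
t 27.55 pos [438.5 281.6 192.8] rot [-89.99  -0.   173.32] open 0.998 F [ 0.6 -1.   0.6] j [ 0.44  0.37  1.84 -0.    0.93  2.13]
shift [-0.0806  0.1797 -0.0381] norm 0.2007
turn [-0.01  0.52  0.  ] shift after turn [-0.0803  0.1798 -0.0388]
t: 28.55
eef_pos: [523.4, 310.8, 25.3]
tcp_rot: [-1.571, 0.0, 3.017]
ft_force: [0.7, 0.5, 0.3]
opening: 0.999
t 28.55 pos [523.4 310.8  25.3] rot [-90.     0.   172.87] open 0.999 F [0.7 0.5 0.3] j [ 0.43  0.7   1.76 -0.    0.68  2.12]
shift [0.0003 0.0123 0.0009] norm 0.0123
turn [-0.    0.07 -0.  ] shift after turn [0.0003 0.0123 0.0009]
```

View pics/w3.png

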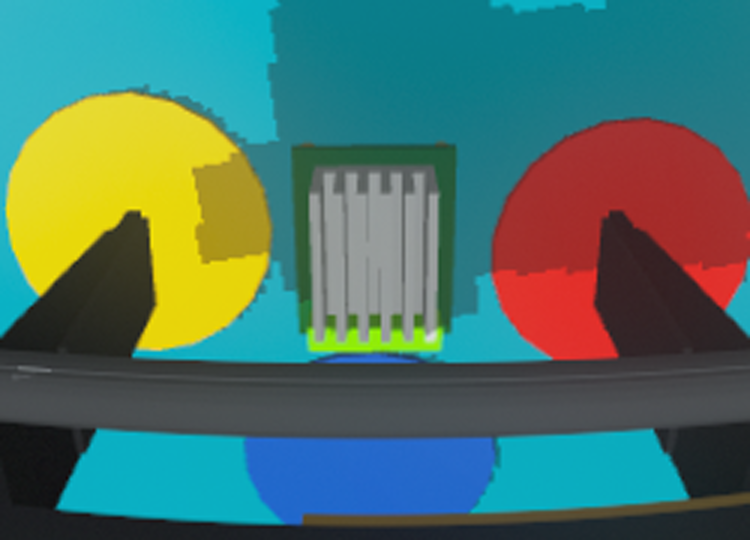

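View pics/s3.png

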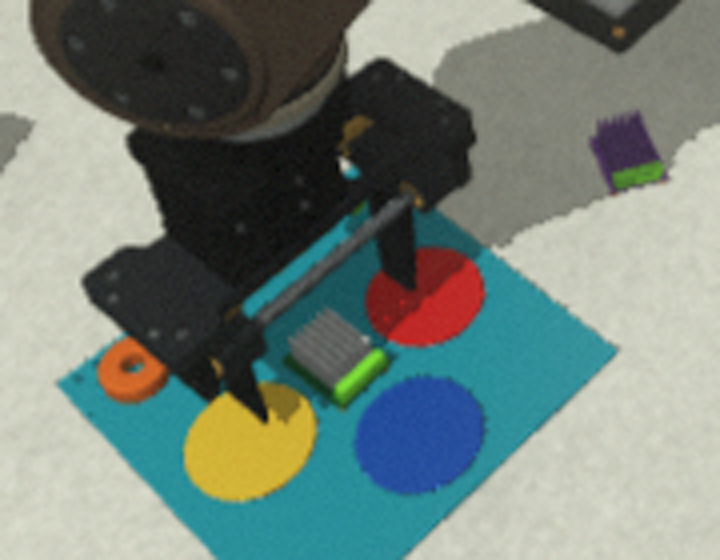

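```bash
python3 -m inch '[0,0.007,0,0,0,0,-1,0,0.0045,0,0,0,0,-1,0,0,0,0,0,0,-1,0,0,0,0,0,0,1,0,0,0,0,0,0,1,0,0,0,0,0,0,1,0,0,0,0,0,0,1,0,0,0,0,0,0,1,0,0,0,0,0,0,1,0,0,0,0,0,0,1]';python3 -m inch '[0,0,0,0,0,0,1,0,0,0,0,0,0,1,0,0,0,0,0,0,1]';python3 goal.py 523 310 13 -187.2
python3 - <<'E'
from cell import env
from h import *
crop(env.read_camera("wrist"),"w4",130,150,380,330,3)
E
```

```text
t: 29.65
eef_pos: [523.2, 310.7, 13.4]
tcp_rot: [-1.571, 0.0, 3.017]
ft_force: [0.6, -0.5, -0.5]
opening: 0.469
t: 29.95
eef_pos: [523.2, 310.7, 13.4]
tcp_rot: [-1.571, 0.0, 3.017]
ft_force: [0.3, -0.2, 1.0]
opening: 0.271
t 29.95 pos [523.2 310.7  13.4] rot [-90.     0.   172.84] open 0.271 F [ 0.3 -0.2  1. ] j [ 0.43  0.72  1.76 -0.    0.66  2.12]
shift [0.0001 0.0004 0.0007] norm 0.0009
turn [-0.    0.04 -0.  ] shift after turn [0.0001 0.0004 0.0007]
```

View pics/w4.png

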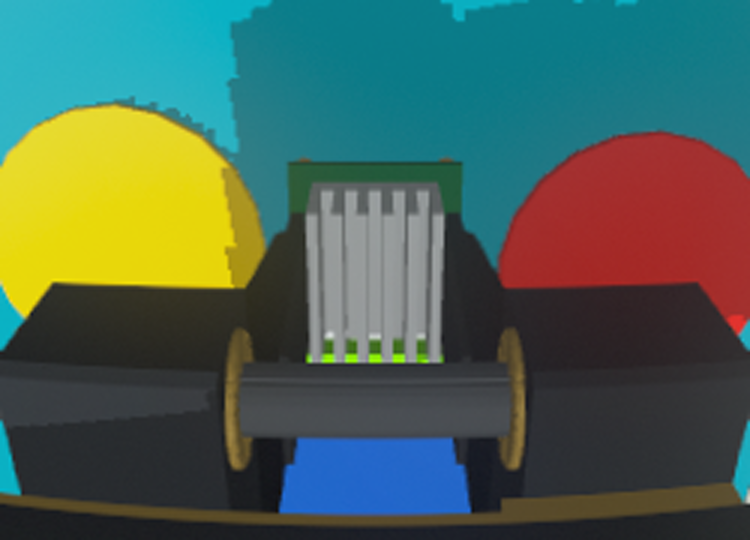

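```bash
python3 -m inch '[0,-0.015,0,0,0,0,1,0,-0.03,0,0,0,0,1,0,-0.03,0,0,0,0,1,0,-0.03,0,0,0,0,1,-0.0073,0,0.0273,0,0,0,1,-0.0073,0,0.0273,0,0,0,1,-0.0073,0,0.0273,0,0,0,1,-0.0073,0,0.0273,0,0,0,1,-0.0073,0,0.0273,0,0,0,1,-0.0073,0,0.0273,0,0,0,1]';python3 -m inch '[-0.0073,0,0.0273,0,0,0,1,-0.0073,0,0.0273,0,0,0,1,-0.0073,0,0.0273,0,0,0,1,-0.0073,0,0.0273,0,0,0,1,-0.0073,0,0.0273,0,0,0,1,0,0,0,0,0,0,1,0,0,0,0,0,0,1]';python3 goal.py 571 -25 80 -187.2
python3 - <<'E'
from cell import env
from h import *
c=env.read_camera("wrist");crop(c,"w5",130,70,380,330,3)
E
```

```text
t: 31.0
eef_pos: [546.4, 141.7, 119.6]
tcp_rot: [-1.571, 0.001, 3.017]
ft_force: [0.3, 0.8, -0.2]
opening: 0.272
t: 31.7
eef_pos: [565.4, 2.5, 119.2]
tcp_rot: [-1.571, 0.001, 3.015]
ft_force: [0.0, 0.4, 0.5]
opening: 0.268
t 31.7 pos [565.4   2.5 119.2] rot [-9.0000e+01  3.0000e-02  1.7277e+02] open 0.268 F [0.  0.4 0.5] j [-0.11  0.52  1.81  0.    0.81  1.58]
shift [-0.009   0.0392  0.0266] norm 0.0482
turn [ 0.   -0.03 -0.03] shift after turn [-0.009   0.0392  0.0266]
```

View pics/w5.png

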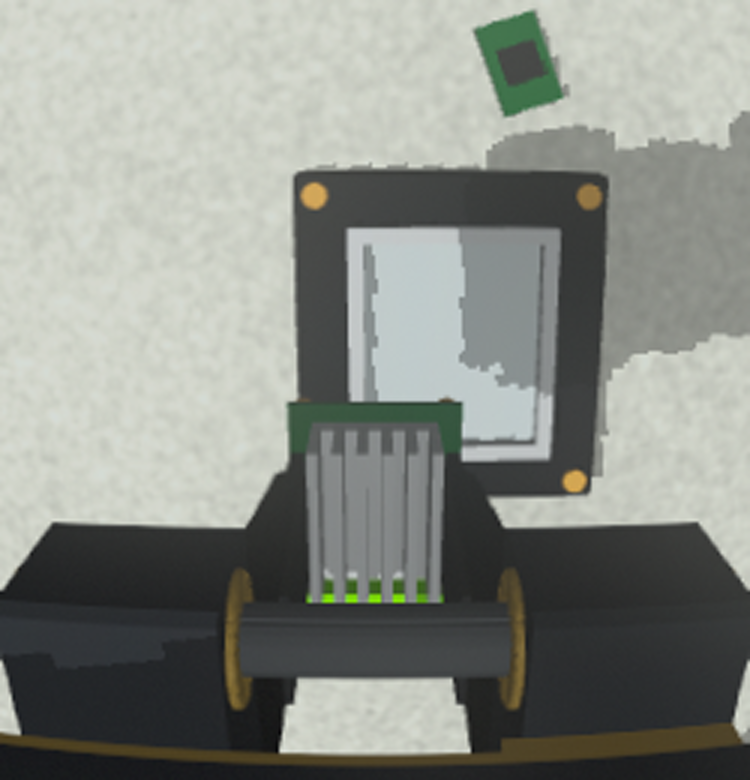

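```bash
python3 - <<'E'
from cell import env
from h import *
c=env.read_camera("wrist")
g=lambda U,V,z:fplane(c,f(U,130,3),f(V,70,3),z)[:2]
for n,z,pp in [("block",12,[(295,172),(608,176),(590,495)]),("screw",12,[(314,195),(590,197),(574,481)]),("strip",18,[(347,229),(560,229),(551,462)])]:
    q=[g(*p,z) for p in pp]; d1=q[1]-q[0]; d2=q[1]-q[2]
    print(n,"centre",(q[0]+q[2])/2,"w",np.hypot(*d1),"l",np.hypot(*d2),"yaw",np.degrees(np.arctan2(d1[1],d1[0]))+90,np.degrees(np.arctan2(d2[1],d2[0])))
# board front edge & hs top front
z=119.2-3.4
print("board top front edge", g(289,402,z),g(462,402,z))
print(env.state()["eef_pos"])
E
```

```text
block centre [571.11675524 -21.85706817] w 97.9515982077296 l 108.26383110430751 yaw -7.081201322361139 -6.647477316503573
screw centre [570.22047255 -21.57481795] w 86.48214924724235 l 96.0077186120305 yaw -6.841772733897372 -6.8825231922728145
strip centre [569.97641487 -21.78251433] w 65.48908784604984 l 76.7461045782129 yaw -6.539060316838089 -6.2430001621182365
board top front edge [589.72024908  18.46436411] [585.37333805 -16.49685561]
[565.33718282   3.47897603 118.90567334]
```

```bash
python3 goal.py 570.7 -22.8 40 -186.8
```

```text
t 31.8 pos [565.3   3.5 118.9] rot [-9.0000e+01  2.0000e-02  1.7287e+02] open 0.271 F [ 0.1  0.3 -1.8] j [-0.11  0.52  1.81  0.    0.81  1.58]
shift [-0.0086  0.0789  0.0254] norm 0.0833
turn [ 0.   -0.33 -0.02] shift after turn [-0.0084  0.0789  0.0255]
```

```bash
python3 -m inch '[-0.0086,0,0.0254,0,-0.3,0,1,0,0.03,0,0,0,0,1,0,0.03,0,0,0,0,1,0,0.019,0,0,0,0,1,0,0,0,0,0,0,1,0,0,0,0,0,0,1]';python3 goal.py 570.7 -22.8 22 -186.8
python3 - <<'E'
from cell import env
from h import *
c=env.read_camera("wrist");crop(c,"w6",130,150,380,330,3)
c=env.read_camera("side");crop(c,"s6",180,140,300,240,6)
E
```

```text
t: 32.4
eef_pos: [571.0, -22.7, 39.9]
tcp_rot: [-1.571, -0.0, 3.023]
ft_force: [-0.8, -0.1, -0.4]
opening: 0.272
t 32.4 pos [571.  -22.7  39.9] rot [-9.0000e+01 -1.0000e-02  1.7321e+02] open 0.272 F [-0.8 -0.1 -0.4] j [-0.16  0.65  1.85 -0.    0.65  1.53]
shift [0.0003 0.0179 0.0001] norm 0.0179
turn [-0.    0.01  0.01] shift after turn [0.0003 0.0179 0.0001]
```

View pics/w6.png

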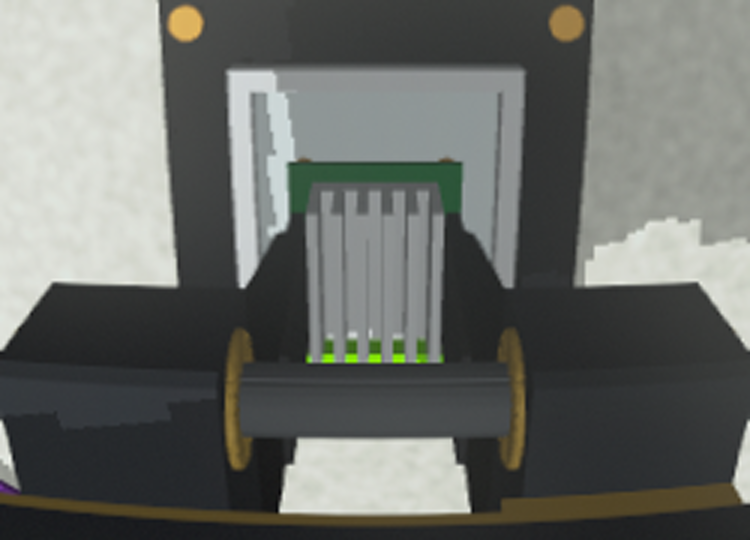

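View pics/s6.png

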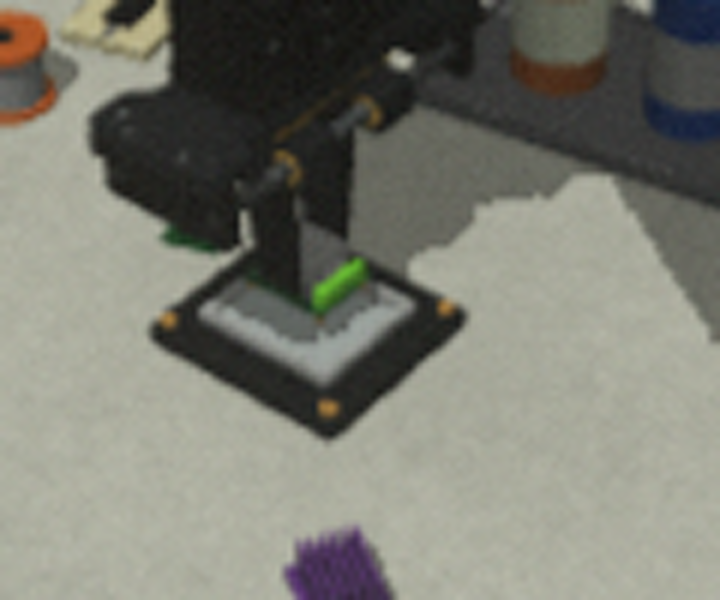

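Centred left-right (margins ~62 px each side at the strip). Lower it.

```bash
python3 -m inch '[0,0.01,0,0,0,0,1,0,0.005,0,0,0,0,1,0,0.0025,0,0,0,0,1,0,0,0,0,0,0,1]';python3 goal.py 570.7 -22.8 22 -186.8
```

```text
t: 32.9
eef_pos: [570.8, -23.5, 21.6]
tcp_rot: [-1.571, -0.0, 3.022]
ft_force: [0.8, -0.9, -0.1]
opening: 0.271
t 32.9 pos [570.8 -23.5  21.6] rot [-9.0000e+01 -2.0000e-02  1.7314e+02] open 0.271 F [ 0.8 -0.9 -0.1] j [-0.16  0.68  1.85 -0.    0.61  1.53]
shift [ 0.0002 -0.0004 -0.0007] norm 0.0008
turn [-0.   -0.06  0.02] shift after turn [ 0.0002 -0.0004 -0.0007]
```

```bash
python3 -m inch '[0,0.0005,0,0,0,0,1,0,0,0,0,0,0,-1,0,0,0,0,0,0,-1,0,0,0,0,0,0,-1,0,0,0,0,0,0,-1,0,0,0,0,0,0,-1,0,0,0,0,0,0,-1,0,0,0,0,0,0,-1]';python3 -m inch '[0,-0.01,0,0,0,0,-1,0,-0.03,0,0,0,0,-1,0,-0.04,0,0,0,0,-1,0,-0.04,0,0,0,0,-1,0,-0.04,0,0,0,0,-1,0,0,0,0,0,0,-1]'
python3 - <<'E'
from cell import env
from h import *
c=env.read_camera("wrist");crop(c,"w7",130,100,380,330,3)
E
python3 goal.py 411.1 -272.1 185 -150
```

```text
t: 33.7
eef_pos: [570.8, -23.5, 21.4]
tcp_rot: [-1.571, -0.0, 3.022]
ft_force: [-0.7, -0.3, -0.0]
opening: 0.804
t: 34.3
eef_pos: [572.7, -23.7, 187.3]
tcp_rot: [-1.57, 0.009, 3.022]
ft_force: [-0.4, -0.1, -0.6]
opening: 1.005
t 34.35 pos [571.7 -23.6 184.5] rot [-89.98   0.31 173.15] open 0.998 F [ 0.1  0.1 -1.1] j [-0.16  0.45  1.73 -0.    0.96  1.53]
shift [ 0.1298 -0.0011  0.2659] norm 0.2959
turn [ -0.12 -36.85  -0.3 ] shift after turn [ 0.2633 -0.0005  0.1349]
```

View pics/w7.png

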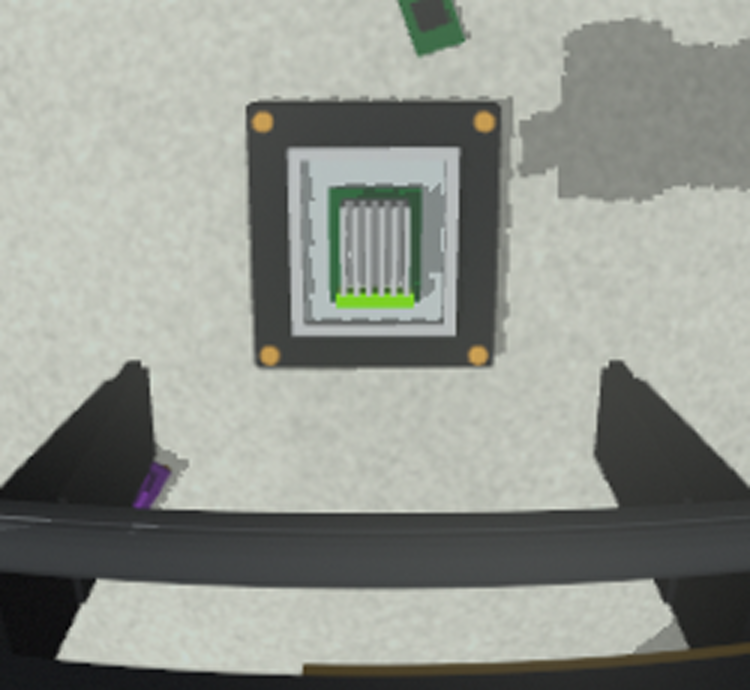

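```bash
python3 -m inch '[0,0,0,0,-8,0,-1,0,0,0,0,-8,0,-1,0,0,0,0,-8,0,-1,0,0,0,0,-8,0,-1,0,0,0,0,-4.85,0,-1,0.033,0,0.0169,0,0,0,-1,0.033,0,0.0169,0,0,0,-1,0.033,0,0.0169,0,0,0,-1,0.033,0,0.0169,0,0,0,-1,0.033,0,0.0169,0,0,0,-1]';python3 -m inch '[0.033,0,0.0169,0,0,0,-1,0.033,0,0.0169,0,0,0,-1,0.033,0,0.0169,0,0,0,-1,0,0,0,0,0,0,-1,0,0,0,0,0,0,-1]';python3 goal.py 411.1 -272.1 54 -150
```

```text
t: 35.35
eef_pos: [468.7, -179.9, 180.6]
tcp_rot: [-1.572, -0.001, -2.618]
ft_force: [-0.2, -0.3, 0.3]
opening: 0.998
t: 35.85
eef_pos: [409.1, -272.7, 180.7]
tcp_rot: [-1.572, -0.0, -2.62]
ft_force: [0.2, 0.3, 0.6]
opening: 1.0
t 35.85 pos [ 409.1 -272.7  180.7] rot [-9.0090e+01 -3.0000e-02 -1.5012e+02] open 1.0 F [0.2 0.3 0.6] j [-0.72  0.35  1.92  0.    0.88  0.33]
shift [-0.0021  0.1267  0.0007] norm 0.1267
turn [ 0.09 -0.12  0.02] shift after turn [-0.002   0.1267  0.0005]
```

```bash
python3 -m inch '[-0.001,0.03,0,0,0,0,-1,0,0.03,0,0,0,0,-1,0,0.03,0,0,0,0,-1,0,0.03,0,0,0,0,-1,0,0.0067,0,0,0,0,-1,0,0,0,0,0,0,-1,0,0,0,0,0,0,1,0,0,0,0,0,0,1,0,0,0,0,0,0,1,0,0,0,0,0,0,1]';python3 -m inch '[0,0,0,0,0,0,1,0,0,0,0,0,0,1,0,0,0,0,0,0,1,0,0,0,0,0,0,1]';python3 goal.py 411 -272 185 -150
```

```text
t: 36.85
eef_pos: [410.9, -272.3, 55.4]
tcp_rot: [-1.569, 0.0, -2.618]
ft_force: [0.1, -0.1, -0.4]
opening: 0.719
t: 37.25
eef_pos: [410.7, -272.1, 54.9]
tcp_rot: [-1.571, -0.0, -2.618]
ft_force: [0.0, 0.7, 4.5]
opening: 0.544
t 37.25 pos [ 410.7 -272.1   54.9] rot [ -89.99   -0.   -150.01] open 0.544 F [0.  0.7 4.5] j [-0.72  0.55  2.03 -0.    0.56  0.33]
shift [-3.000e-04 -1.301e-01  1.000e-04] norm 0.1301
turn [-0.01 -0.01  0.  ] shift after turn [-3.000e-04 -1.301e-01  1.000e-04]
```

```bash
python3 -m inch '[0,-0.015,0,0,0,0,1,0,-0.03,0,0,0,0,1,0,-0.03,0,0,0,0,1,0,-0.03,0,0,0,0,1,0,-0.025,0,0,0,0,1,-0.01,0,-0.0115,0,0,0,1,-0.02,0,-0.023,0,0,0,1,-0.02,0,-0.023,0,0,0,1,-0.02,0,-0.023,0,0,0,1,-0.02,0,-0.023,0,0,0,1]';python3 -m inch '[-0.02,0,-0.023,0,0,0,1,-0.02,0,-0.023,0,0,0,1,-0.02,0,-0.023,0,0,0,1,-0.02,0,-0.023,0,0,0,1,-0.02,0,-0.023,0,0,0,1,-0.02,0,-0.023,0,0,0,1,-0.02,0,-0.023,0,0,0,1,-0.02,0,-0.023,0,0,0,1,-0.02,0,-0.023,0,0,0,1,-0.02,0,-0.023,0,0,0,1]';python3 goal.py 510.7 251 185 -150
```

```text
t: 38.25
eef_pos: [436.2, -135.3, 183.3]
tcp_rot: [-1.573, -0.001, -2.618]
ft_force: [0.1, -0.2, -3.0]
opening: 0.545
t: 39.25
eef_pos: [494.0, 163.6, 183.1]
tcp_rot: [-1.572, -0.002, -2.618]
ft_force: [0.8, -0.8, -2.5]
opening: 0.542
t 39.25 pos [494.  163.6 183.1] rot [-9.0050e+01 -1.3000e-01 -1.4999e+02] open 0.542 F [ 0.8 -0.8 -2.5] j [ 0.19  0.38  1.85 -0.    0.91  1.24]
shift [-0.0582 -0.002  -0.0673] norm 0.089
turn [0.05 0.01 0.13] shift after turn [-0.0582 -0.0019 -0.0674]
```

```bash
python3 -m inch '[-0.02,0,-0.023,0,0,0,1,-0.02,0,-0.023,0,0,0,1,-0.018,0,-0.021,0,0,0,1,0,0.03,0,0,0,0,1,0,0.03,0,0,0,0,1,0,0.03,0,0,0,0,1,0,0.015,0,0,0,0,1,0,0,0,0,0,0,1,0,0,0,0,0,0,1]';python3 goal.py 510.7 251 58 -150
python3 - <<'E'
from cell import env
from h import *
c=env.read_camera("wrist");crop(c,"w8",130,100,380,330,3)
c=env.read_camera("side");crop(c,"s8",80,200,260,340,4)
c=env.read_camera("top");crop(c,"t8",80,130,200,240,6)
E
```

```text
t: 40.15
eef_pos: [511.2, 249.0, 79.1]
tcp_rot: [-1.571, -0.002, -2.618]
ft_force: [0.1, -0.8, -1.1]
opening: 0.546
t 40.15 pos [511.2 249.   79.1] rot [-9.0020e+01 -9.0000e-02 -1.4999e+02] open 0.546 F [ 0.1 -0.8 -1.1] j [ 0.34  0.58  1.83 -0.    0.73  1.38]
shift [-0.0006  0.0211 -0.0019] norm 0.0212
turn [0.02 0.01 0.09] shift after turn [-0.0006  0.0211 -0.0019]
```

View pics/w8.png

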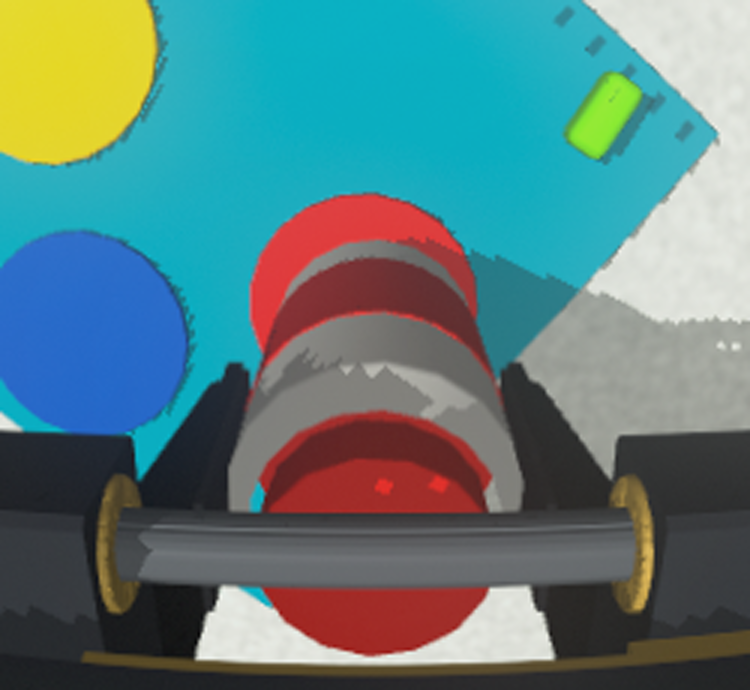

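View pics/s8.png

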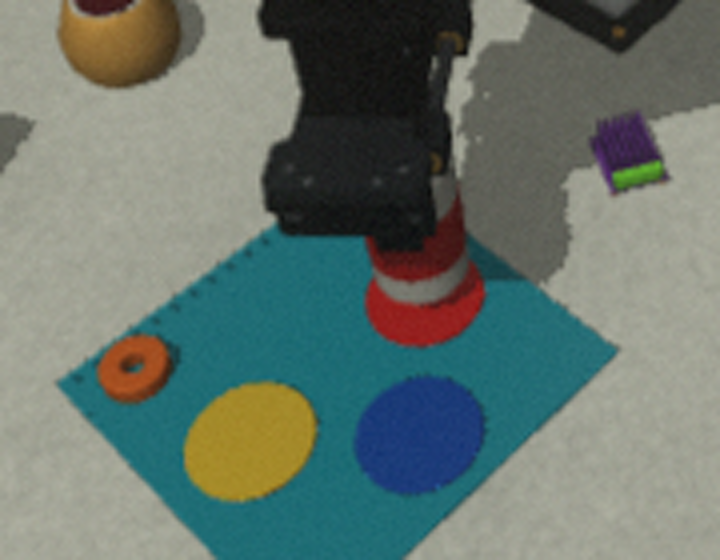

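View pics/t8.png

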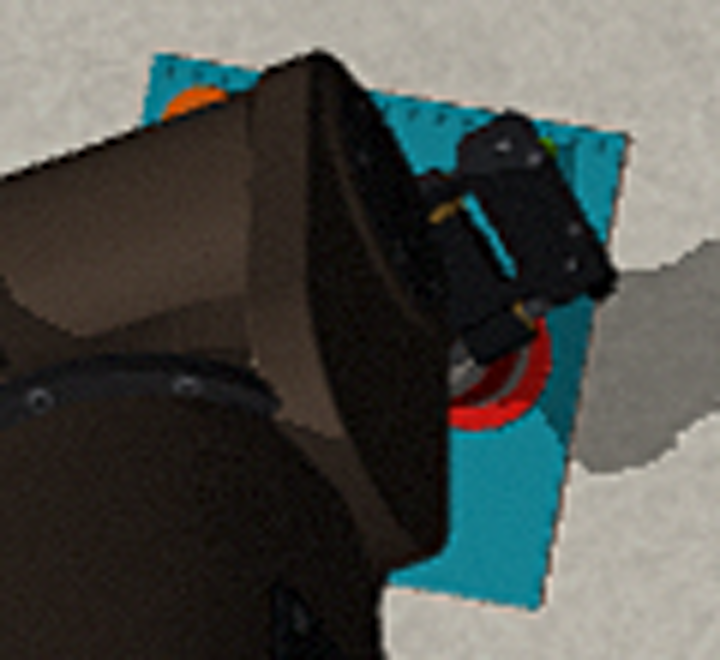

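```bash
python3 - <<'E'
from cell import env
from h import *
c=env.read_camera("wrist");s=env.state();p=s["eef_pos"];print(p)
crop(c,"w8b",205,150,300,230,8)
y=s["tcp_rot"][2];tx=np.array([np.cos(y),np.sin(y)]);tz=np.array([-np.sin(y),np.cos(y)])
g=lambda U,V,z:fplane(c,f(U,130,3),f(V,100,3),z)[:2]
base=np.array([g(U,V,p[2]-49.7) for U,V in [(290,285),(310,263),(340,246),(375,240),(410,243),(440,255),(465,280)]])
co=np.array([g(U,V,7) for U,V in [(251,290),(256,260),(275,228),(310,204),(365,194),(415,205),(450,228),(470,258),(478,295)]])
for n,q in(("base",base),("co",co)):
    o,r=circ(q); print(n,o,r,"tool x,z rel tcp",(o-p[:2])@tx,(o-p[:2])@tz)
E
```

```text
[512.06647777 248.98987701  80.50188638]
base [511.77946269 247.74918128] 27.90356192483943 tool x,z rel tcp 0.868908536309202 0.9309680474783831
co [511.82285146 252.96869075] 32.981626258499055 tool x,z rel tcp -1.7784138687638493 -3.5675701367630275
```

View pics/w8b.png

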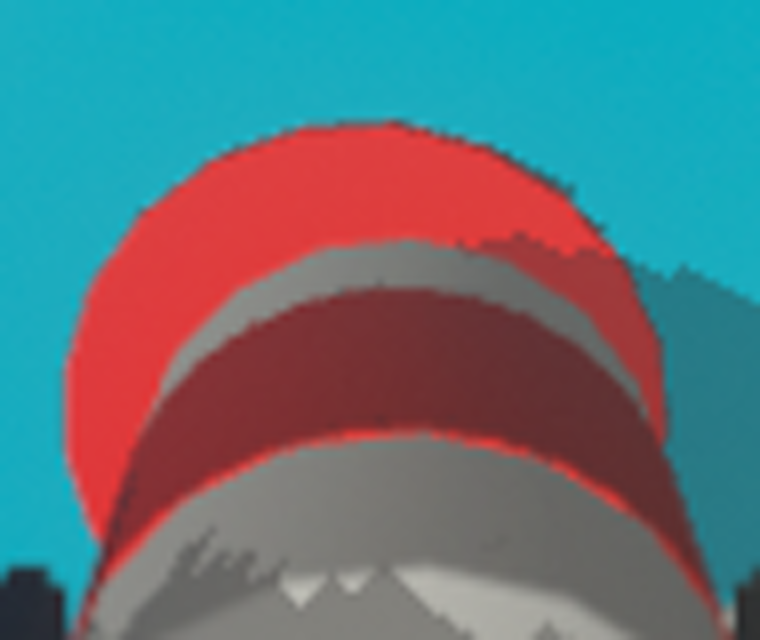

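```bash
python3 -m inch '[-0.0008,0,-0.0036,0,0,0,1,0,0.01,0,0,0,0,1,0,0.006,0,0,0,0,1,0,0,0,0,0,0,1,0,0,0,0,0,0,1]';python3 goal.py 510.1 252.4 58 -150
python3 - <<'E'
from cell import env
from h import *
c=env.read_camera("wrist");crop(c,"w9",205,150,300,230,8)
E
```

```text
t: 40.85
eef_pos: [510.6, 252.2, 63.4]
tcp_rot: [-1.571, -0.001, -2.618]
ft_force: [0.8, 0.4, -2.4]
opening: 0.545
t 40.85 pos [510.6 252.2  63.4] rot [-9.0000e+01 -4.0000e-02 -1.5001e+02] open 0.545 F [ 0.8  0.4 -2.4] j [ 0.34  0.61  1.84 -0.    0.7   1.39]
shift [ 0.0004  0.0054 -0.0004] norm 0.0054
turn [ 0.   -0.01  0.04] shift after turn [ 0.0004  0.0054 -0.0004]
```

View pics/w9.png

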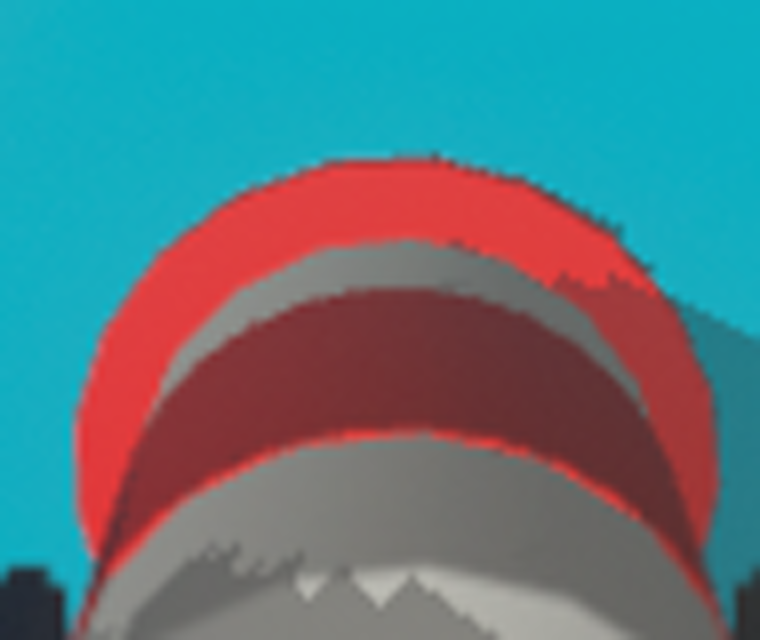

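Centred laterally now (coaster 77–717, bottle axis ~400). Set down.

```bash
python3 -m inch '[0,0.004,0,0,0,0,1,0,0.002,0,0,0,0,1,0,0,0,0,0,0,1]';python3 goal.py 510.1 252.4 57 -150
python3 - <<'E'
from cell import env
from h import *
c=env.read_camera("wrist");crop(c,"w10",205,150,300,230,8)
E
```

```text
t: 41.2
eef_pos: [510.9, 252.3, 57.9]
tcp_rot: [-1.571, 0.001, -2.618]
ft_force: [-0.4, 0.4, 1.6]
opening: 0.54
t 41.2 pos [510.9 252.3  57.9] rot [-8.9990e+01  3.0000e-02 -1.5001e+02] open 0.54 F [-0.4  0.4  1.6] j [ 0.34  0.62  1.84 -0.    0.68  1.39]
shift [ 0.0006  0.0009 -0.0004] norm 0.0012
turn [-0.01 -0.01 -0.03] shift after turn [ 0.0006  0.0009 -0.0004]
```

View pics/w10.png

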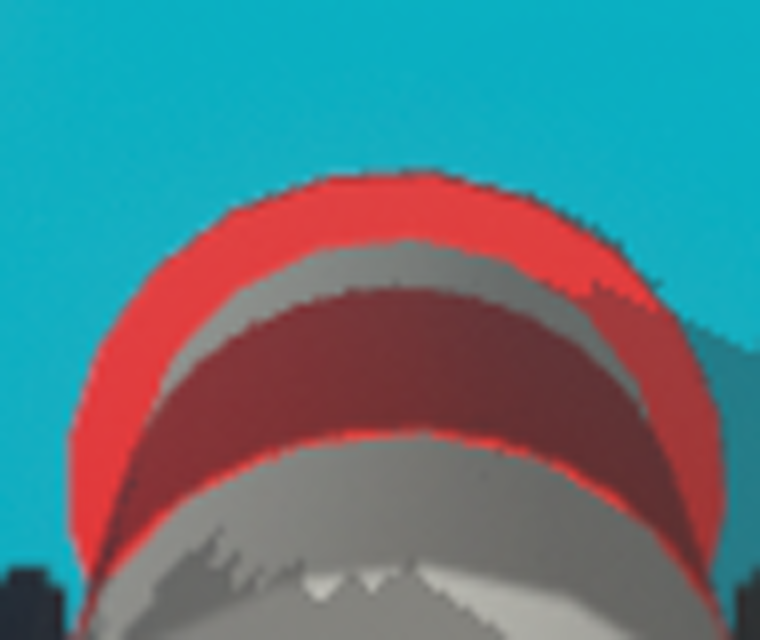

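```bash
cat > ring.py <<'E'
import sys;from cell import env
from h import *
# args: coaster top U V, base front U V, in an 8x crop at x0 y0
a=[float(v) for v in sys.argv[1:7]]
c=env.read_camera("wrist");g=lambda U,V:fplane(c,f(U,a[4],8),f(V,a[5],8),7)[:2]
print("gap (want 7):",np.hypot(*(g(a[0],a[1])-g(a[2],a[3]))))
E
python3 ring.py 400 172 400 240 205 150
```

```text
gap (want 7): 6.599043586198123
```

```bash
python3 -m inch '[0,0.0005,0,0,0,0,1,0,0,0,0,0,0,-1,0,0,0,0,0,0,-1,0,0,0,0,0,0,-1,0,0,0,0,0,0,-1,0,0,0,0,0,0,-1,0,-0.02,0,0,0,0,-1,0,-0.04,0,0,0,0,-1,0,-0.04,0,0,0,0,-1,0,-0.03,0,0,0,0,-1]';python3 goal.py 491.2 -271.3 190 -150
```

```text
t: 42.3
eef_pos: [510.9, 252.4, 189.5]
tcp_rot: [-1.57, 0.002, -2.618]
ft_force: [0.2, 0.3, -0.6]
opening: 1.001
t 42.3 pos [510.9 252.4 189.5] rot [-8.998e+01  9.000e-02 -1.500e+02] open 1.001 F [ 0.2  0.3 -0.6] j [ 0.34  0.44  1.73 -0.    0.97  1.39]
shift [ 0.2789 -0.0008  0.4437] norm 0.5241
turn [-0.02 -0.   -0.09] shift after turn [ 0.2789 -0.0005  0.4437]
```

```bash
python3 -m inch '[0.0215,0,0.0341,0,0,0,-1,0.0215,0,0.0341,0,0,0,-1,0.0215,0,0.0341,0,0,0,-1,0.0215,0,0.0341,0,0,0,-1,0.0215,0,0.0341,0,0,0,-1,0.0215,0,0.0341,0,0,0,-1,0.0215,0,0.0341,0,0,0,-1,0.0215,0,0.0341,0,0,0,-1,0.0215,0,0.0341,0,0,0,-1,0.0215,0,0.0341,0,0,0,-1]';python3 -m inch '[0.0215,0,0.0341,0,0,0,-1,0.0215,0,0.0341,0,0,0,-1,0.0209,0,0.0345,0,0,0,-1,0,0,0,0,0,0,-1,0,0,0,0,0,0,-1]';python3 goal.py 491.2 -271.3 54.5 -150
```

```text
t: 43.3
eef_pos: [494.7, -152.2, 187.3]
tcp_rot: [-1.571, 0.0, -2.618]
ft_force: [0.6, -0.1, -0.7]
opening: 0.999
t: 43.8
eef_pos: [490.6, -271.8, 186.9]
tcp_rot: [-1.571, -0.0, -2.62]
ft_force: [-0.4, 0.6, 0.0]
opening: 1.0
t 43.8 pos [ 490.6 -271.8  186.9] rot [-9.004e+01 -1.000e-02 -1.501e+02] open 1.0 F [-0.4  0.6  0. ] j [-0.62  0.43  1.75  0.    0.96  0.43]
shift [-0.0008  0.1324 -0.    ] norm 0.1324
turn [ 0.04 -0.1   0.01] shift after turn [-8.000e-04  1.324e-01 -1.000e-04]
```

```bash
python3 -m inch '[-0.0005,0.03,0,0,0,0,-1,0,0.03,0,0,0,0,-1,0,0.03,0,0,0,0,-1,0,0.03,0,0,0,0,-1,0,0.0124,0,0,0,0,-1,0,0,0,0,0,0,-1,0,0,0,0,0,0,1,0,0,0,0,0,0,1,0,0,0,0,0,0,1,0,0,0,0,0,0,1]';python3 -m inch '[0,0,0,0,0,0,1,0,0,0,0,0,0,1,0,0,0,0,0,0,1,0,0,0,0,0,0,1]';python3 goal.py 491.2 -271.3 187 -150
```

```text
t: 44.8
eef_pos: [491.7, -271.3, 55.6]
tcp_rot: [-1.57, 0.001, -2.618]
ft_force: [-0.3, -0.5, 0.4]
opening: 0.723
t: 45.2
eef_pos: [491.5, -271.2, 55.0]
tcp_rot: [-1.571, 0.0, -2.618]
ft_force: [-1.0, 0.7, 3.3]
opening: 0.544
t 45.2 pos [ 491.5 -271.2   55. ] rot [ -89.98    0.   -150.01] open 0.544 F [-1.   0.7  3.3] j [-0.62  0.61  1.86 -0.    0.67  0.43]
shift [ 0.0003 -0.132  -0.    ] norm 0.132
turn [-0.02 -0.01 -0.  ] shift after turn [ 3.00e-04 -1.32e-01 -1.00e-04]
```

```bash
python3 -m inch '[0,-0.015,0,0,0,0,1,0,-0.03,0,0,0,0,1,0,-0.03,0,0,0,0,1,0,-0.03,0,0,0,0,1,0,-0.025,0,0,0,0,1,-0.008,0,-0.015,0,0,0,1,-0.015,0,-0.03,0,0,0,1,-0.015,0,-0.03,0,0,0,1,-0.015,0,-0.03,0,0,0,1,-0.015,0,-0.03,0,0,0,1]';python3 -m inch '[-0.0155,0,-0.03,0,0,0,1,-0.0155,0,-0.03,0,0,0,1,-0.0155,0,-0.03,0,0,0,1,-0.0155,0,-0.03,0,0,0,1,-0.0155,0,-0.03,0,0,0,1,-0.0155,0,-0.03,0,0,0,1,-0.0155,0,-0.03,0,0,0,1,-0.0155,0,-0.03,0,0,0,1,-0.0155,0,-0.03,0,0,0,1,-0.0155,0,-0.03,0,0,0,1]';python3 goal.py 460 320.4 185 -150
```

```text
t: 46.2
eef_pos: [481.7, -118.1, 183.6]
tcp_rot: [-1.572, -0.001, -2.618]
ft_force: [0.7, 0.3, -0.3]
opening: 0.544
t: 47.2
eef_pos: [465.6, 218.7, 183.5]
tcp_rot: [-1.571, -0.002, -2.618]
ft_force: [1.0, -0.0, -1.7]
opening: 0.538
t 47.2 pos [465.6 218.7 183.5] rot [-9.0030e+01 -1.2000e-01 -1.4999e+02] open 0.538 F [ 1.  -0.  -1.7] j [0.31 0.37 1.86 0.   0.91 1.36]
shift [-0.046  -0.0015 -0.0909] norm 0.1018
turn [0.03 0.01 0.12] shift after turn [-0.046  -0.0015 -0.0909]
```

```bash
python3 -m inch '[-0.0152,0,-0.0305,0,0,0,1,-0.0152,0,-0.0305,0,0,0,1,-0.0152,0,-0.0305,0,0,0,1,0,0,0,0,-8,0,1,0,0,0,0,-8,0,1,0,0,0,0,-8,0,1,0,0,0,0,-8,0,1,0,0,0,0,-8,0,1,0,0,0,0,0,0,1]';python3 goal.py 460 320.4 67 -110
```

```text
t: 48.1
eef_pos: [459.7, 319.2, 183.5]
tcp_rot: [-1.572, -0.002, -1.918]
ft_force: [-0.3, -0.7, -1.4]
opening: 0.544
t 48.1 pos [459.7 319.2 183.5] rot [-9.0080e+01 -9.0000e-02 -1.0987e+02] open 0.544 F [-0.3 -0.7 -1.4] j [ 0.49  0.43  1.76 -0.    0.95  0.84]
shift [-1.500e-03  1.165e-01  1.000e-04] norm 0.1165
turn [0.08 0.13 0.09] shift after turn [-1.300e-03  1.165e-01 -1.000e-04]
```

```bash
python3 -m inch '[-0.001,0.03,0,0,0,0,1,0,0.03,0,0,0,0,1,0,0.03,0,0,0,0,1,0,0.02,0,0,0,0,1,0,0.0065,0,0,0,0,1,0,0,0,0,0,0,1,0,0,0,0,0,0,1]';python3 goal.py 460 320.4 58 -110
python3 - <<'E'
from cell import env
from h import *
c=env.read_camera("wrist");crop(c,"w11",205,150,300,230,8)
E
```

```text
t: 48.8
eef_pos: [461.4, 320.3, 68.9]
tcp_rot: [-1.57, 0.0, -1.921]
ft_force: [0.4, -0.1, -1.2]
opening: 0.541
t 48.8 pos [461.4 320.3  68.9] rot [-8.9970e+01  3.0000e-02 -1.1008e+02] open 0.541 F [ 0.4 -0.1 -1.2] j [ 0.49  0.59  1.85 -0.    0.7   0.84]
shift [ 0.0003  0.0109 -0.0013] norm 0.011
turn [-0.03 -0.08 -0.03] shift after turn [ 0.0003  0.0109 -0.0013]
```

View pics/w11.png

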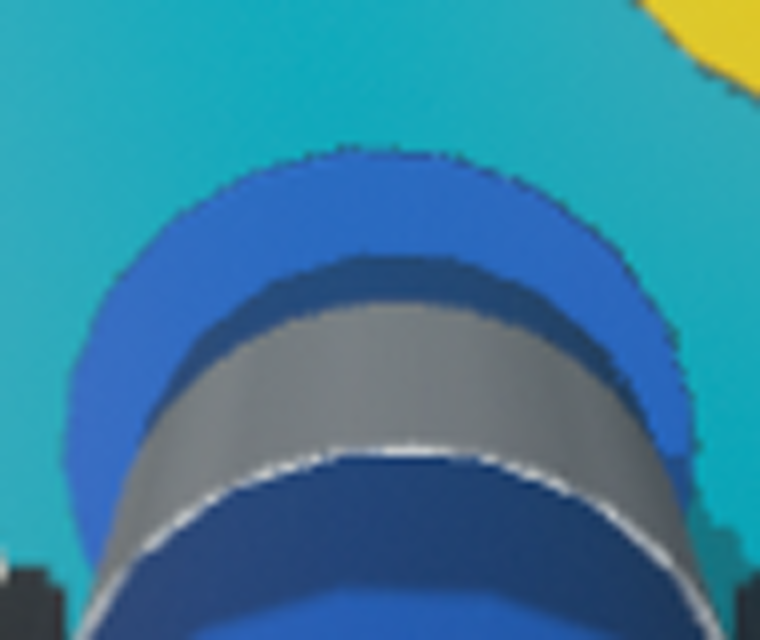

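```bash
python3 -m inch '[0,0,-0.0022,0,0,0,1,0,0.006,0,0,0,0,1,0,0.003,0,0,0,0,1,0,0,0,0,0,0,1,0,0,0,0,0,0,1]';python3 goal.py 460 320.4 58 -110
python3 - <<'E'
from cell import env
from h import *
c=env.read_camera("wrist");crop(c,"w12",205,150,300,230,8)
E
```

```text
t: 49.35
eef_pos: [459.1, 320.8, 59.2]
tcp_rot: [-1.571, -0.0, -1.92]
ft_force: [-0.0, 0.7, -2.2]
opening: 0.543
t 49.35 pos [459.1 320.8  59.2] rot [-9.0010e+01 -2.0000e-02 -1.1001e+02] open 0.543 F [-0.   0.7 -2.2] j [ 0.49  0.61  1.86 -0.    0.67  0.84]
shift [0.     0.0012 0.001 ] norm 0.0015
turn [ 0.01 -0.01  0.02] shift after turn [0.     0.0012 0.001 ]
```

View pics/w12.png

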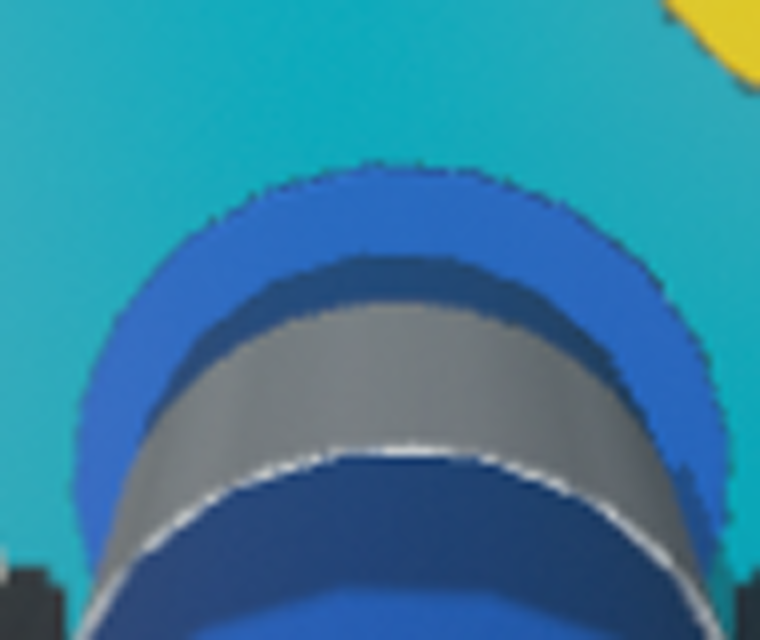

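```bash
python3 -m inch '[-0.001,0,0,0,0,0,1,0,0.0015,0,0,0,0,1,0,0,0,0,0,0,1]';python3 goal.py 460 320.4 58 -110
python3 - <<'E'
from cell import env
from h import *
c=env.read_camera("wrist");crop(c,"w13",205,150,300,230,8)
E
```

```text
t: 49.7
eef_pos: [459.6, 321.9, 58.0]
tcp_rot: [-1.57, 0.0, -1.92]
ft_force: [-0.4, 0.5, 1.3]
opening: 0.543
t 49.7 pos [459.6 321.9  58. ] rot [-8.997e+01  2.000e-02 -1.100e+02] open 0.543 F [-0.4  0.5  1.3] j [ 0.49  0.61  1.86 -0.    0.67  0.84]
shift [ 0.0013 -0.      0.0008] norm 0.0015
turn [-0.03 -0.   -0.02] shift after turn [ 0.0013 -0.      0.0008]
```

View pics/w13.png

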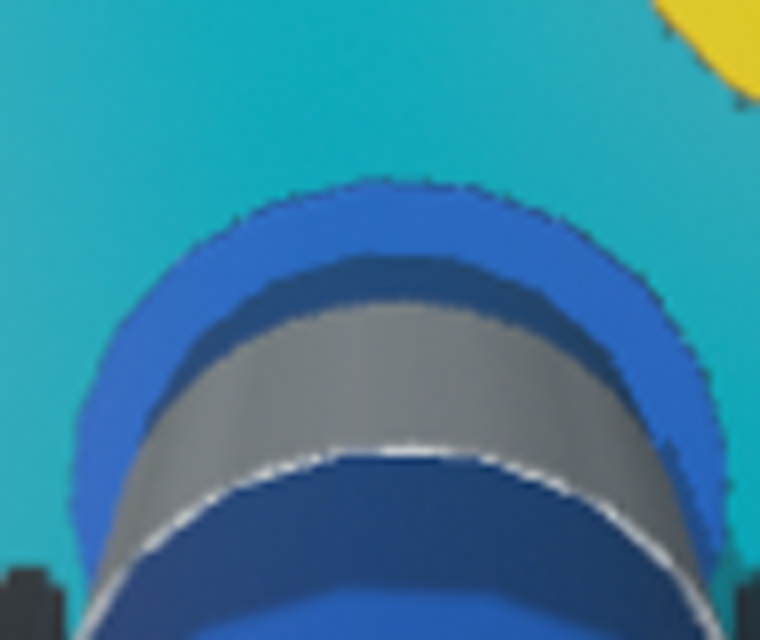

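```bash
python3 ring.py 400 180 400 254 205 150; python3 -m inch '[0,0.0006,0,0,0,0,1,0,0,0,0,0,0,-1,0,0,0,0,0,0,-1,0,0,0,0,0,0,-1,0,0,0,0,0,0,-1,0,0,0,0,0,0,-1,0,-0.02,0,0,0,0,-1,0,-0.04,0,0,0,0,-1,0,-0.04,0,0,0,0,-1,0,-0.03,0,0,0,0,-1]';python3 goal.py 570.8 -271.8 190 -150
```

```text
gap (want 7): 7.200505000854929
t: 50.8
eef_pos: [459.6, 321.9, 189.5]
tcp_rot: [-1.57, 0.001, -1.92]
ft_force: [0.5, 0.6, 0.2]
opening: 0.999
t 50.8 pos [459.6 321.9 189.5] rot [-8.9940e+01  6.0000e-02 -1.1001e+02] open 0.999 F [0.5 0.6 0.2] j [ 0.49  0.43  1.75 -0.    0.96  0.84]
shift [ 0.5198 -0.0008  0.3076] norm 0.604
turn [-0.04 39.99 -0.08] shift after turn [ 2.006e-01 -5.000e-04  5.697e-01]
```

```bash
python3 -m inch '[0,0,0,0,8,0,-1,0,0,0,0,8,0,-1,0,0,0,0,8,0,-1,0,0,0,0,8,0,-1,0,0,0,0,8,0,-1,0.0143,0,0.0407,0,0,0,-1,0.0143,0,0.0407,0,0,0,-1,0.0143,0,0.0407,0,0,0,-1,0.0143,0,0.0407,0,0,0,-1,0.0143,0,0.0407,0,0,0,-1]';python3 -m inch '[0.0143,0,0.0407,0,0,0,-1,0.0143,0,0.0407,0,0,0,-1,0.0143,0,0.0407,0,0,0,-1,0.0143,0,0.0407,0,0,0,-1,0.0143,0,0.0407,0,0,0,-1,0.0143,0,0.0407,0,0,0,-1,0.0143,0,0.0407,0,0,0,-1,0.0143,0,0.0407,0,0,0,-1,0.0143,0,0.0407,0,0,0,-1,0,0,0,0,0,0,-1]';python3 goal.py 570.8 -271.8 54 -150
```

```text
t: 51.8
eef_pos: [499.3, 108.1, 187.3]
tcp_rot: [-1.571, 0.0, -2.618]
ft_force: [1.1, 0.1, -0.0]
opening: 0.999
t: 52.8
eef_pos: [571.1, -276.4, 186.6]
tcp_rot: [-1.57, -0.0, -2.622]
ft_force: [-1.2, 0.1, -1.3]
opening: 1.001
t 52.8 pos [ 571.1 -276.4  186.6] rot [-8.9940e+01 -1.0000e-02 -1.5022e+02] open 1.001 F [-1.2  0.1 -1.3] j [-0.55  0.53  1.57 -0.    1.04  0.5 ]
shift [-0.002   0.1326 -0.0043] norm 0.1327
turn [-0.06 -0.22  0.01] shift after turn [-0.002   0.1326 -0.0042]
```

```bash
python3 -m inch '[0,0.03,0,0,0,0,-1,0,0.03,0,0,0,0,-1,0,0.03,0,0,0,0,-1,0,0.03,0,0,0,0,-1,0,0.012,0,0,0,0,-1,0,0,0,0,0,0,-1]';python3 goal.py 570.8 -271.8 54 -150
```

```text
t: 53.4
eef_pos: [570.4, -271.2, 54.0]
tcp_rot: [-1.573, -0.001, -2.618]
ft_force: [-0.8, -0.3, 0.8]
opening: 0.999
t 53.4 pos [ 570.4 -271.2   54. ] rot [-9.0140e+01 -8.0000e-02 -1.4999e+02] open 0.999 F [-0.8 -0.3  0.8] j [-0.55  0.69  1.68 -0.    0.78  0.5 ]
shift [-0.     -0.      0.0008] norm 0.0008
turn [0.14 0.01 0.08] shift after turn [-0.     -0.      0.0008]
```

```bash
python3 -m inch '[0,0,0,0,0,0,1,0,0,0,0,0,0,1,0,0,0,0,0,0,1,0,0,0,0,0,0,1,0,0,0,0,0,0,1,0,0,0,0,0,0,1,0,0,0,0,0,0,1,0,0,0,0,0,0,1]';python3 goal.py 570.8 -271.8 187 -150;python3 -m inch '[0,-0.015,0,0,0,0,1,0,-0.03,0,0,0,0,1,0,-0.03,0,0,0,0,1,0,-0.03,0,0,0,0,1,0,-0.025,0,0,0,0,1,-0.0072,0,-0.0145,0,0,0,1,-0.0142,0,-0.0287,0,0,0,1,-0.0142,0,-0.0287,0,0,0,1,-0.0142,0,-0.0287,0,0,0,1,-0.0142,0,-0.0287,0,0,0,1]';python3 -m inch '[-0.0142,0,-0.0287,0,0,0,1,-0.0142,0,-0.0287,0,0,0,1,-0.0142,0,-0.0287,0,0,0,1,-0.0142,0,-0.0287,0,0,0,1,-0.0142,0,-0.0287,0,0,0,1,-0.0142,0,-0.0287,0,0,0,1,-0.0142,0,-0.0287,0,0,0,1,-0.0142,0,-0.0287,0,0,0,1,-0.0142,0,-0.0287,0,0,0,1,-0.0142,0,-0.0287,0,0,0,1]';python3 goal.py 530.2 366.7 185 -150
```

```text
t: 54.2
eef_pos: [570.9, -271.8, 55.4]
tcp_rot: [-1.571, 0.0, -2.618]
ft_force: [-0.8, 0.3, 2.9]
opening: 0.543
t 54.2 pos [ 570.9 -271.8   55.4] rot [ -89.99    0.   -150.  ] open 0.543 F [-0.8  0.3  2.9] j [-0.55  0.69  1.68 -0.    0.78  0.5 ]
shift [ 1.000e-04 -1.316e-01 -0.000e+00] norm 0.1316
turn [-0.01 -0.   -0.  ] shift after turn [ 1.000e-04 -1.316e-01 -1.000e-04]
t: 55.2
eef_pos: [560.7, -125.6, 184.4]
tcp_rot: [-1.572, -0.001, -2.618]
ft_force: [0.0, 0.1, -2.0]
opening: 0.541
t: 56.2
eef_pos: [539.7, 193.5, 184.3]
tcp_rot: [-1.571, -0.002, -2.618]
ft_force: [1.1, -0.3, -2.4]
opening: 0.542
t 56.2 pos [539.7 193.5 184.3] rot [-9.0030e+01 -1.0000e-01 -1.4999e+02] open 0.542 F [ 1.1 -0.3 -2.4] j [ 0.23  0.45  1.72 -0.    0.97  1.28]
shift [-0.0784 -0.0007 -0.1548] norm 0.1735
turn [0.03 0.01 0.1 ] shift after turn [-0.0784 -0.0007 -0.1548]
```

```bash
python3 -m inch '[-0.013,0,-0.026,0,0,0,1,-0.013,0,-0.026,0,0,0,1,-0.013,0,-0.026,0,0,0,1,-0.013,0,-0.026,0,0,0,1,-0.013,0,-0.026,0,0,0,1,-0.013,0,-0.026,0,0,0,1,0,0,0,0,0,0,1,0,0.03,0,0,0,0,1,0,0.03,0,0,0,0,1,0,0.03,0,0,0,0,1]';python3 -m inch '[0,0.02,0,0,0,0,1,0,0.005,0,0,0,0,1,0,0,0,0,0,0,1,0,0,0,0,0,0,1]';python3 goal.py 530.2 366.7 58 -150
python3 - <<'E'
from cell import env
from h import *
c=env.read_camera("wrist");crop(c,"w14",205,150,300,230,8)
E
```

```text
t: 57.2
eef_pos: [529.6, 365.4, 93.6]
tcp_rot: [-1.571, -0.001, -2.618]
ft_force: [0.9, 1.0, -2.4]
opening: 0.542
t: 57.6
eef_pos: [531.0, 365.9, 71.1]
tcp_rot: [-1.571, 0.001, -2.618]
ft_force: [0.3, 0.1, -3.2]
opening: 0.545
t 57.6 pos [531.  365.9  71.1] rot [-8.999e+01  6.000e-02 -1.500e+02] open 0.545 F [ 0.3  0.1 -3.2] j [ 0.5   0.68  1.64 -0.    0.82  1.55]
shift [ 0.0003  0.0131 -0.0011] norm 0.0132
turn [-0.01 -0.   -0.06] shift after turn [ 0.0003  0.0131 -0.0011]
```

View pics/w14.png

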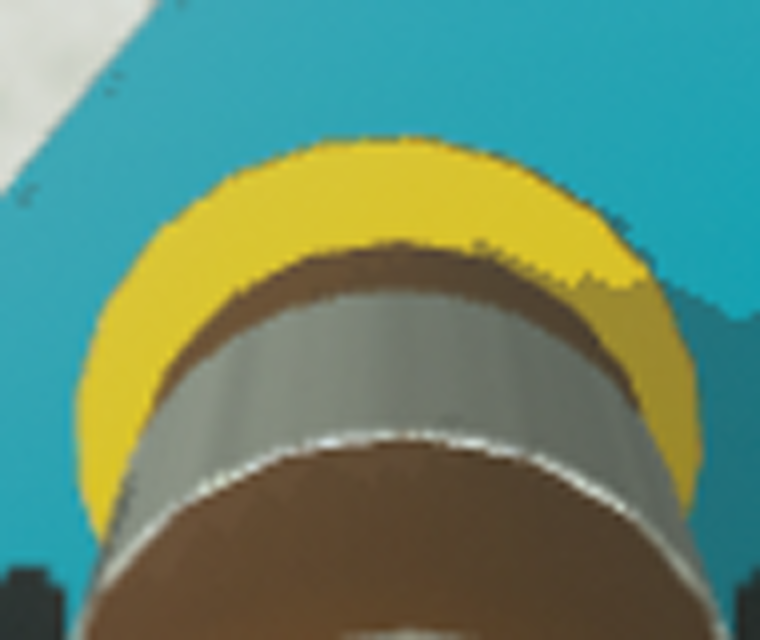

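```bash
python3 -m inch '[0,0,-0.0012,0,0,0,1,0,0.007,0,0,0,0,1,0,0.004,0,0,0,0,1,0,0.001,0,0,0,0,1,0,0,0,0,0,0,1,0,0,0,0,0,0,1]';python3 goal.py 530.2 366.7 57 -150
python3 - <<'E'
from cell import env
from h import *
c=env.read_camera("wrist");crop(c,"w15",205,150,300,230,8)
E
```

```text
t: 58.25
eef_pos: [530.0, 367.0, 58.3]
tcp_rot: [-1.571, -0.0, -2.618]
ft_force: [-2.6, 1.8, 1.8]
opening: 0.543
t 58.25 pos [530.  367.   58.3] rot [ -90.01   -0.   -150.  ] open 0.543 F [-2.6  1.8  1.8] j [0.5  0.7  1.64 0.   0.8  1.55]
shift [0.     0.0013 0.0003] norm 0.0013
turn [ 0.01 -0.    0.  ] shift after turn [0.     0.0013 0.0003]
```

View pics/w15.png

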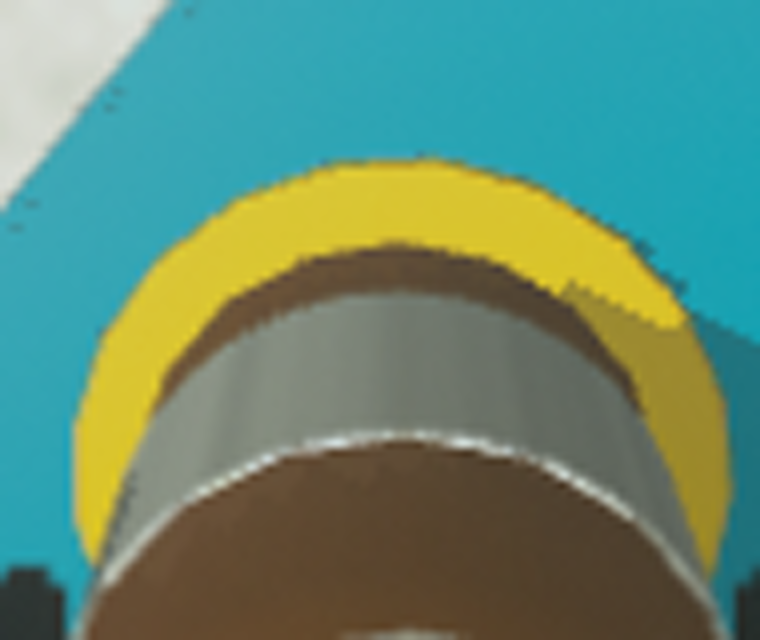

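```bash
python3 ring.py 400 159 400 243 205 150
```

```text
gap (want 7): 8.158819783907944
```

```bash
python3 -m inch '[0,-0.002,0,0,0,0,1,-0.0012,0,0,0,0,0,1,0,0.002,0,0,0,0,1,0,0.0003,0,0,0,0,1,0,0,0,0,0,0,1]';python3 goal.py 530.2 366.7 57 -150
python3 - <<'E'
from cell import env
from h import *
c=env.read_camera("wrist");crop(c,"w16",205,150,300,230,8)
E
```

```text
t: 58.85
eef_pos: [531.6, 367.6, 58.2]
tcp_rot: [-1.571, 0.001, -2.618]
ft_force: [-0.2, 0.8, 2.7]
opening: 0.541
t 58.85 pos [531.6 367.6  58.2] rot [-8.999e+01  5.000e-02 -1.500e+02] open 0.541 F [-0.2  0.8  2.7] j [ 0.5   0.7   1.64 -0.    0.8   1.55]
shift [0.0016 0.0012 0.0001] norm 0.002
turn [-0.01 -0.   -0.05] shift after turn [0.0016 0.0012 0.0001]
```

View pics/w16.png

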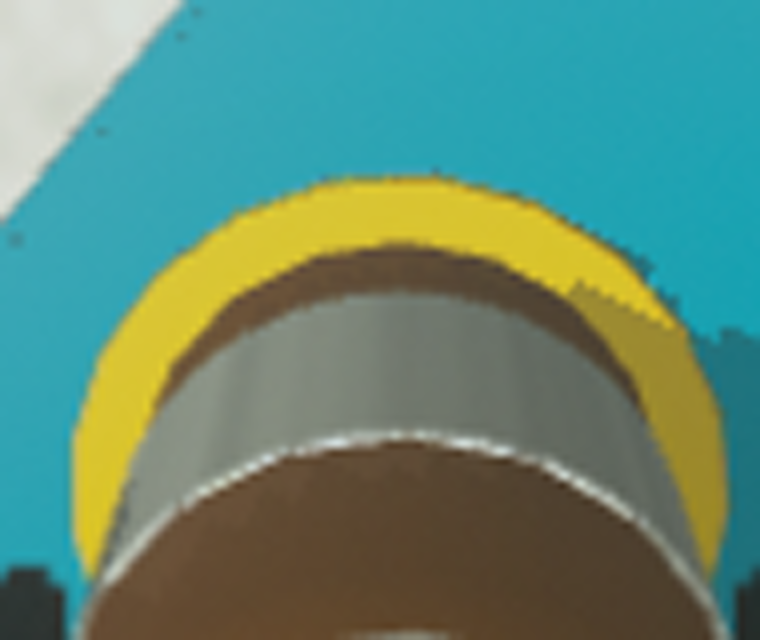

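```bash
python3 -m inch '[0,0.0003,0,0,0,0,1,0,0,0,0,0,0,-1,0,0,0,0,0,0,-1,0,0,0,0,0,0,-1,0,0,0,0,0,0,-1,0,0,0,0,0,0,-1,0,-0.02,0,0,0,0,-1,0,-0.04,0,0,0,0,-1,0,-0.04,0,0,0,0,-1,0,-0.03,0,0,0,0,-1]';python3 -m inch '[0.017,-0.01,0.036,0,0,0,-1,0.017,0,0.036,0,0,0,-1,0.017,0,0.036,0,0,0,-1,0.017,0,0.036,0,0,0,-1,0.017,0,0.036,0,0,0,-1,0.017,0,0.036,0,0,0,-1,0.017,0,0.036,0,0,0,-1,0.017,0,0.036,0,0,0,-1,0.017,0,0.036,0,0,0,-1,0,0,0,0,0,0,-1]'
python3 - <<'E'
from cell import env
from h import *
c=env.read_camera("top");crop(c,"t17",80,130,200,240,6);cv2.imwrite("pics/t17f.png",c["pixels"])
c=env.read_camera("side");crop(c,"s17",80,140,300,340,3)
E
```

```text
t: 59.9
eef_pos: [531.5, 367.6, 190.0]
tcp_rot: [-1.571, 0.002, -2.618]
ft_force: [0.9, 0.4, 0.1]
opening: 1.001
t: 60.9
eef_pos: [561.0, 6.5, 197.6]
tcp_rot: [-1.57, -0.0, -2.622]
ft_force: [0.0, 0.9, 0.7]
opening: 0.995
```

View pics/t17.png

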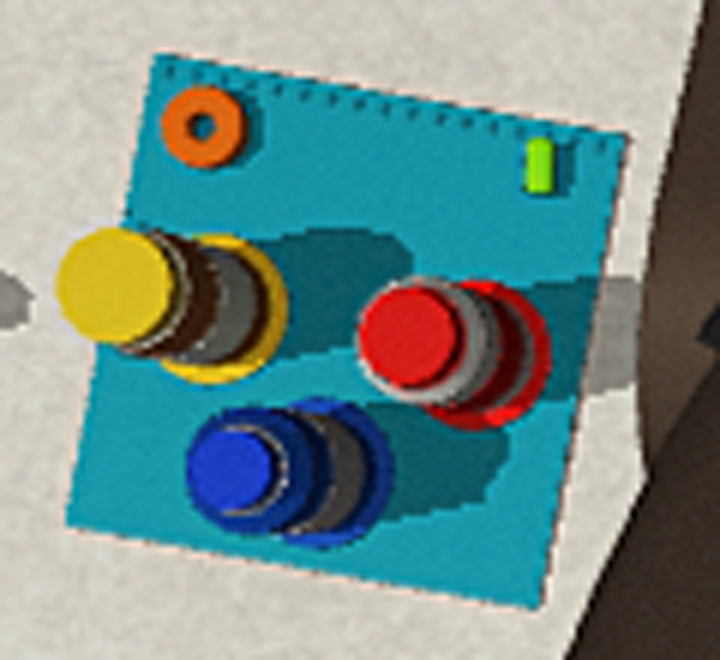

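View pics/s17.png

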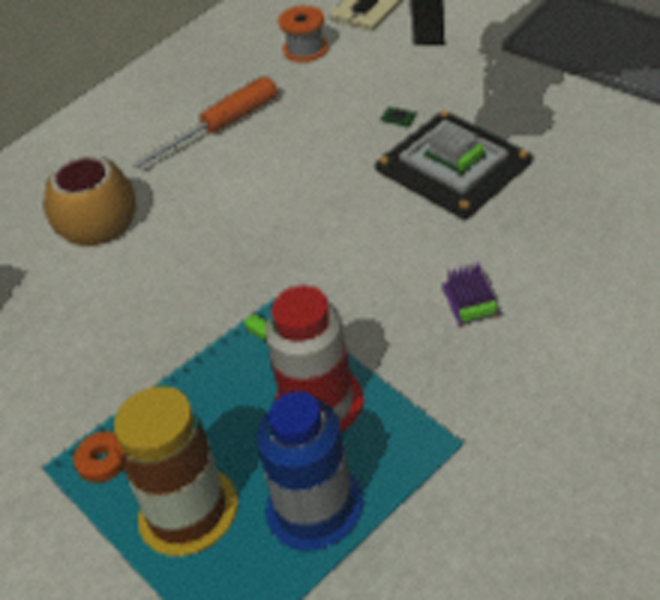

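```bash
python3 - <<'E'
import cv2,numpy as np
a=cv2.imread("pics/top0.png");b=cv2.imread("pics/t17f.png")
r=lambda i:cv2.resize(i[165:225,95:175],None,fx=8,fy=8,interpolation=cv2.INTER_CUBIC)[:, :]
g=lambda i:np.clip(r(i).astype(float)*1.5,0,255).astype(np.uint8)
cv2.imwrite("pics/cmpa.png",g(a));cv2.imwrite("pics/cmpb.png",g(b))
E
```

```text
(no output)
```

View pics/cmpa.png

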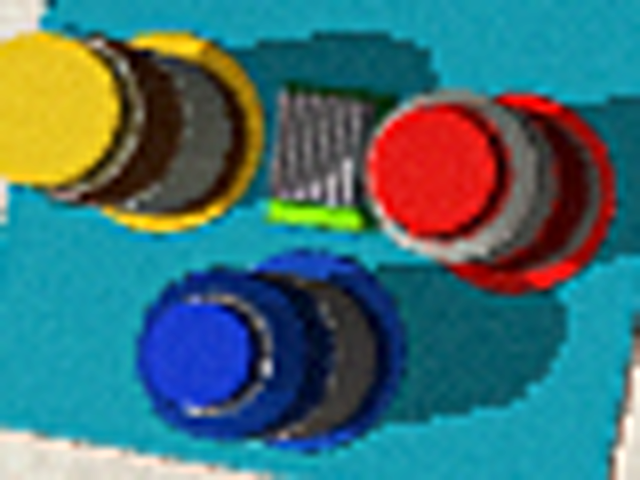

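View pics/cmpb.png

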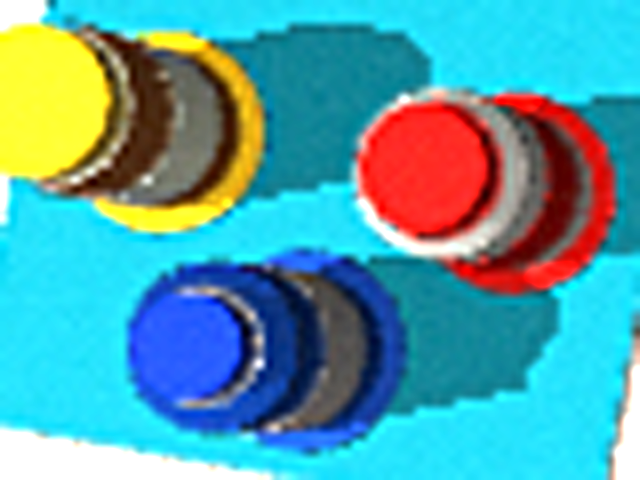

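```bash
python3 - <<'E'
from cell import env
print(env.state()["t"],env.state()["ft_force"]); print(env.job_done())
E
```

```text
61.0 [-0.01110266  0.58567007 -0.4100274 ]
the job is handed in; nothing more can be done
None
```

I moved the flux jar, spray can and solvent bottle upright to the grey tray. Then I laid the board flat in the cradle pocket with its long side along the pocket's, and put each container back on its own coaster. The job was handed in at 61 s of the 144 s allowed, and it gave no verdict.

**Last checks:**
- **Board:** the wrist and side pictures show it flat and roughly in the middle of the pocket.
- **Containers:** the side picture shows all three upright on their own colours. With each still held on its coaster, the wrist camera put the ring of coaster in front at about 6.6 mm (solvent), 7.2 mm (spray) and 6.5 mm (flux, estimated). 7 mm means dead centre.
- **Arm:** the gripper was clear of everything, and no force reading printed along the way passed about 11 N.

**What disagreed:** my first position estimates for the containers and the coasters differed by 2–4 mm. The top camera's first picture suggests the containers started that far off centre. I therefore placed each one by the coaster ring in the wrist camera, not at its original pose. The final top picture agrees to about 1 mm.

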